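# Clear the outlet and dispense two dishes from the spring-return dish dispenser

### The arm

A 6-joint arm with a two-finger parallel gripper is mounted at the origin on a cart in front of the work surface, level with it; the furniture and walls round the work are solid. World frame = base frame: x ahead of the robot, y to its left, z up, the work surface at z = 0. Lengths are in m, angles in rad, forces in N, time in s.
With the tool pointing down it reaches from about 0.375 to 0.975 m from the base axis. Payload 3.8 kg.
Tool frame: the origin (TCP) lies on the centre line of the jaws, within the pads' length; the fingertips stand 8 mm ahead of it and the grasp point (between the pads) lies 11 mm behind it; z points along the fingers, y is the direction in which the jaws open and shut (so a half turn about z gives the same grasp; the last joint's range is limited). The gripper opens to 85 mm and grips with 20 to 120 N. Pads are 22 mm wide; open, the fingers measure 114 mm over their backs; the gripper's body (76 mm by 85 mm) begins 54 mm behind the grasp point. The pads swing forward as they close: fully open they stand 13 mm farther back than shut.
Start: joints at [-1.203, 0.264, 1.604, -0, 1.274, -0.037], TCP at [0.266, -0.62, 0.209] pointing down, gripper open.
Joint ranges: [-2.63, 2.63], [-0.94, 2.18], [0.31, 2.57], [-1.31, 4.45], [0, 2.66], [-2.55, 2.55]. Speed limits (rad/s): [2.57, 2.57, 3.14, 3.14, 3.14, 3.14].

### API

Orientations are given as a rotation vector (axis times angle).
In Python, from workcell import bot gives the robot as it stands.
- The arm moves only by the tool arm_command, never from a script. Its arguments are lists of equal length, an entry for each row: "slide": the shift along the tool's x, y, z in m, a list of three; "angular": the turn, a rotation vector about the tool's x, y, z in degrees, a list of three; "hand": the finger opening in m, from 0 to 0.0854. A call has exactly 8 rows; each row shifts and turns the pose as measured when the row begins, along the tool's axes as they then stand; what a row does not reach is not made up. A row lasts 1/10 s, in which the tool goes at most 50 mm and 8.59 degrees, less where a joint would pass 70% of its speed; a pose out of reach is approached as far as the arm can. A call is refused whole if a number of a shift passes 0.05 or a number of a turn 8.59, either way. A call with a gripper value outside its range is refused whole. The fingers move at their own pace and stop on an object; "squeeze" is the grip in N (left out, the last holds). Time passes only in rows, so rows that do not move let the fingers close, or fill a call up. It gives the time, the measured TCP pose, the force and the opening at its end, in the units of the state.
- bot.read_state(): the state, without advancing time (a new reading comes with each control period).
- bot.read_camera(name): name is "side" or "top" or "wrist"; returns the picture (480x640x3 uint8, red, green, blue); there is no depth.
- bot.get_calibration(name): a dict with "fx", "fy", "cx", "cy" (pixels), "R" (3x3) and "t" (3): a world point X has camera coordinates R X + t. Camera axes: x right, y down, z forward; pixel columns grow to the right and rows downward; lengths in m; the calibration is good to about 2 mm. A picture is of the moment at which its call begins: read the wrist's pose just before it. get_calibration takes no time and is no camera call; for the wrist camera it gives the pose at the moment of the call.
- bot.finish_job(): hands the job in, once; it reports no verdict.
The state is a dict: "time": time; "q": joint angles; "joint_vel": joint speeds; "joint_torque": joint torques, N m; "tool_pos": TCP position; "tcp_rot": TCP orientation; "wrist_force": force on the tool from outside, world axes, zero at the start; "torque": the same for the moment, N m; "width": opening from 0.0 (shut) to 1.0 (fully open).
Only numpy, scipy, OpenCV 4.12 (cv2) and the standard library are available. Lean on these libraries where they do the work, as an engineer would, in place of code of your own. Each camera call takes 0.05 s, during which the arm holds its last target.

### The job

The reagent bottle left standing in the outlet of the dish dispenser is in the way: stand it upright in the shallow steel tray, beside the bottle that is already there. Then dispense two dishes, one stroke each: slide the spring-return pusher all the way to its end stop and let go of it there, so that it snaps back home by itself. Leave the third dish flat in the magazine, both dispensed dishes flat in the outlet, and the other things on the bench where they are.

Things in the scene. Friction and masses are not known exactly. Their poses are not given: they have to be found in the camera images.
- dispenser: Dish dispenser, screwed to the bench. Origin: bench level, under the centre of its square column (the magazine); own +y is the push direction, z up. Grey base plate 116 wide (x), 10 thick, y = -216 to +254 mm, top at z = 10. Aluminium column 102 (x) by 104 (y), 160 high, window slots. The lowest dish leaves by a gate 23 high; flat pusher enters opposite, between 2 low guides 76 apart.
- mouth_rear (a point): Rear upper edge of the dispenser's flared mouth: it overhangs the column at dispenser y = -75 and +75 mm, z = 158 to 184. At the end of the stroke the tab is nearly under it, with no room for an upright hand: lean the hand back (toward dispenser -y) by about 35 degrees, fingers pointing down and toward +y.
- outlet (a point): Middle of the floor of the outlet channel (dispenser y = 150 mm, z = 10), which runs from y = 52 to 248 mm, 96 wide between rails 10 high, with a low lip at its end. Room for two dishes in line.
- pusher (a joint): Travel of the spring-return pusher in m along the dispenser's +y: 0 home, 0.115 at the end stop. The spring pulls back with about 3 N at home, 10 N at the end; released, it returns in about 0.3 s. Each full stroke pushes the lowest dish out through the gate; on the return the stack drops by one dish.
- pusher_tab (a point): Grip point on the pusher's upright black tab, at z = 55 mm, 15 below its top; moves with it. Tab 24 wide (dispenser x), 14 thick (y), from z = 23 (top of the pusher plate) to 70. Home at dispenser y = -201 mm, end stop at -86. Pinch it across the 24 mm width: opened fingers then stand either side of it and do not stop it as it snaps back.
- dish_low: Lowest dish of the stack of three in the column, 90 mm across, 15 high. Origin: centre of its underside.
- dish_mid: Middle dish, the same.
- dish_top: Top dish, the same; it stays in the column.
- bottle: The reagent bottle in the outlet. Origin: centre of its underside. Body 68 mm across up to z = 120, then a cap 48 across from 120 to 140.
- bottle_mid (a point): Centre of the same bottle, half-way up (70 mm above its underside; the middle of the cap is 60 mm above this point). Its z axis points up along the bottle. 0.3 kg or so.
- bottle_tray: Shallow open steel tray fixed on the bench, 120 (own x) by 220 (own y), 18 high, walls and floor 5 mm. Origin: centre of its underside; it may be turned any way. The other bottle stands toward its own +y end, the -y half is free.
- other_bottle: Reagent bottle already in the tray (about 55 mm toward own +y of it); must stay there. Origin: centre of its underside. 68 across, cap 48 across, 138 high.
- flask: Bystander: conical flask 76 across, 133 high, close behind the dispenser's column (dispenser +x). Origin: centre of its underside.
- beaker: Bystander: beaker 54 across, 69 high, behind the dispenser near the pusher. Origin: centre of its underside. Near it, a fixed brown bottle 54 across, 146 high, stands on the bench at about x = 0.57, y = -0.22 m. A wall cabinet hangs over the back of the bench, its underside 0.65 m up.
- cup: Bystander: specimen cup with screw lid 72 across, 76 high, behind the outlet. Origin: centre of its underside.
- timer: Bystander: bench timer 68 x 68 x 20, behind the far end of the outlet (dispenser +x side). Origin: centre of its underside.

How it is judged:
On the way, in this order (a step that is already met when the one before it is completed fails the run):
1. the reagent bottle stands upright in the steel tray, let go (x of bottle_mid in the frame of bottle_tray between -0.035 and 0.035 m and y of bottle_mid in the frame of bottle_tray between -0.085 and 0.085 m and height (world z) of bottle_mid below 0.083 m and angle between bottle_mid's own z axis and vertical below 0.1 rad and contact force between the fingers and bottle below 0.1 N), for 0.2 s.
2. first stroke: the pusher is at its end stop (value of joint pusher above 0.109 m), for 0.04 s.
3. the pusher, let go, snaps back by itself (velocity of joint pusher below -0.1 m/s and value of joint pusher below 0.09 m and contact force between the fingers and dispenser below 0.2 N), for 0.02 s.
4. the pusher is home again (value of joint pusher below 0.005 m), for 0.1 s.
5. second stroke: the pusher is at its end stop (value of joint pusher above 0.109 m), for 0.04 s.
6. the pusher, let go, snaps back by itself (all of step 3), for 0.02 s.
At the end, for the whole second after the job is handed in: The bottle stands upright (within 6 degrees) on the floor of the steel tray, at rest and let go; the pusher is home (within 5 mm); the lowest and the middle dish lie flat in the outlet channel in line; the top dish lies flat on the base inside the column (all of step 1 and value of joint pusher below 0.005 m and y of dish_low in the frame of dispenser between 0.14 and 0.21 m and x of dish_low in the frame of dispenser between -0.02 and 0.02 m and height (world z) of each of dish_low, dish_mid, dish_top below 0.016 m and angle between each of dish_low, dish_mid, dish_top's own z axis and vertical below 0.06 rad and y of dish_mid in the frame of dispenser between 0.07 and 0.135 m and x of dish_mid in the frame of dispenser between -0.02 and 0.02 m and y of dish_top in the frame of dispenser between -0.02 and 0.02 m and x of dish_top in the frame of dispenser between -0.02 and 0.02 m and linear speed of bottle below 0.02 m/s); the robot touches nothing.
It fails at once if flask, beaker, cup, timer or the other bottle moved by more than 25 mm (distance of any of flask, beaker, cup, timer, other_bottle from where it was at the start of the episode above 0.025 m).
It fails at once if flask, beaker, cup or the other bottle tipped over (angle between any of flask, beaker, cup, other_bottle's own z axis and vertical above 0.4 rad).
It fails at once if the third dish is pushed out as well (y of dish_top in the frame of dispenser above 0.03 m).
It fails at once if the reagent bottle tipped (angle between bottle_mid's own z axis and vertical above 0.5 rad).
It also fails if it takes over 61 s, if anything falls off the work surface, if the arm or the gripper's body presses on something with over 40 N, if the wrist force passes 120 N, or if a joint passes its speed limit or range.

## Working session

There is one attempt and no reset: what is moved stays moved. The work goes in short steps, Python scripts to look and compute and a tool call to move; the robot and the scene stay as the last step left them, time stands still between calls to the robot, and variables do not carry over. Pictures are saved under pics/ and viewed, and the job is handed in when it is done.

Besides the shell and the picture viewer there is one more tool, called by a JSON object that holds its "op" and its "data". arm_command: Moves the arm, as the interface text tells. Its arguments: {"type":"object","properties":{"slide":{"type":"array","items":{"type":"array","items":{"type":"number"}}},"angular":{"type":"array","items":{"type":"array","items":{"type":"number"}}},"hand":{"type":"array","items":{"type":"number"}},"squeeze":{"type":"number"}},"required":["slide","angular","hand"]}

```bash
ls; mkdir -p pics
python3 - <<'E'
from workcell import bot
import cv2
print(bot.read_state())
for n in ["side","top","wrist"]:
    c=bot.get_calibration(n);print(n,c)
    im=bot.read_camera(n);cv2.imwrite(f"pics/{n}0.png",cv2.cvtColor(im,cv2.COLOR_RGB2BGR))
E
```

```text
pics
{'time': 0.0, 'q': array([-1.20290329e+00,  2.64762926e-01,  1.60537474e+00, -1.92702611e-05,
        1.27372797e+00, -3.69366160e-02]), 'joint_vel': array([-0.00033458, -0.00064856, -0.00250099, -0.00048888,  0.00010516,
       -0.0016901 ]), 'joint_torque': array([-9.88131760e-04, -5.15113771e+01, -3.67317331e+01, -2.13405915e-04,
        1.29055709e-02, -1.08384708e-05]), 'tool_pos': array([ 0.26554104, -0.61971251,  0.20745512]), 'tcp_rot': array([-3.07525877e+00, -6.31130053e-01,  6.16228155e-04]), 'wrist_force': array([-0.33984999,  0.19239871,  0.38133231]), 'torque': array([ 0.00219799, -0.01059753,  0.03912268]), 'width': 1.0006437982067662}
side {'fx': 488.3471269623944, 'fy': 488.3471269623944, 'cx': 326.16502824182913, 'cy': 248.65224630977804, 'R': array([[-0.85027146, -0.52622398,  0.01125907],
       [-0.32039524,  0.5004856 , -0.80427673],
       [ 0.4175947 , -0.6874609 , -0.59414828]]), 't': array([0.45536996, 0.22410759, 1.10850088])}
top {'fx': 457.9335215259561, 'fy': 457.9335215259561, 'cx': 319.67084647435587, 'cy': 241.41619472149227, 'R': array([[ 0.0057524 , -0.99971899,  0.02299673],
       [-0.98099478, -0.01010201, -0.19377095],
       [ 0.19394881, -0.02144503, -0.98077723]]), 't': array([0.06879707, 0.51960766, 1.05170145])}
wrist {'fx': 400.53176444763847, 'fy': 400.53176444763847, 'cx': 317.73655920182074, 'cy': 235.7060724185462, 'R': array([[ 0.39378017, -0.91920401, -0.00108281],
       [-0.8693916 , -0.37282291,  0.32428587],
       [-0.29848856, -0.12675595, -0.94595851]]), 't': array([-0.67536299, -0.04282464,  0.38066072])}
```

View pics/top0.png

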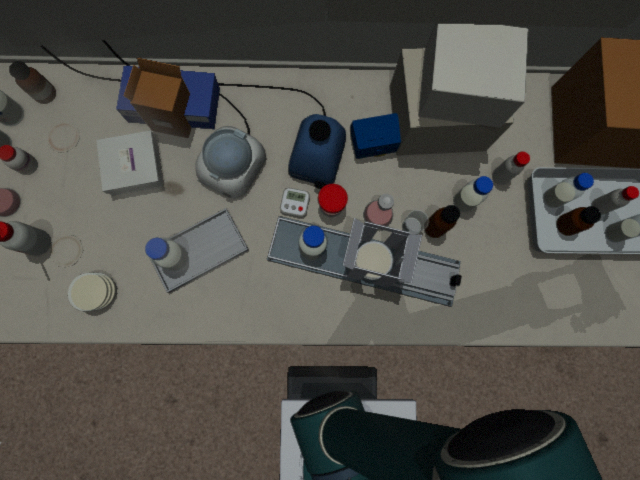

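View pics/side0.png

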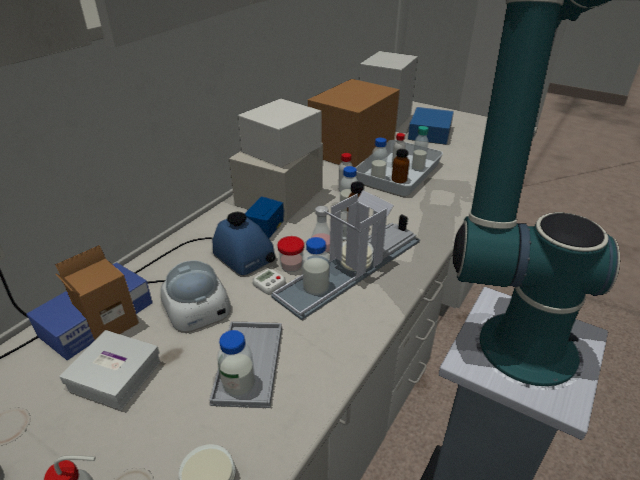

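View pics/wrist0.png

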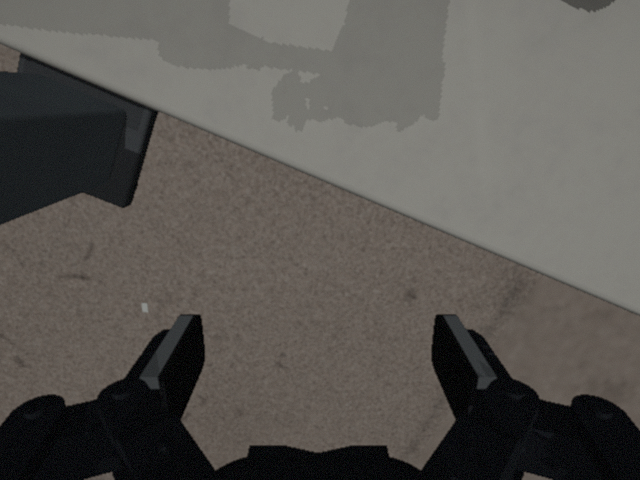

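Run:
```python
import cv2
im=cv2.imread("pics/top0.png")
cv2.imwrite("pics/top0a.png",cv2.resize(im[180:310,255:475],None,fx=3.6,fy=3.6,interpolation=cv2.INTER_CUBIC))
cv2.imwrite("pics/top0b.png",cv2.resize(im[190:310,130:260],None,fx=4.8,fy=4.8,interpolation=cv2.INTER_CUBIC))
im=cv2.imread("pics/side0.png")
cv2.imwrite("pics/side0a.png",cv2.resize(im[170:320,240:440],None,fx=4,fy=4,interpolation=cv2.INTER_CUBIC))
```

```text
(no output)
```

View pics/top0a.png

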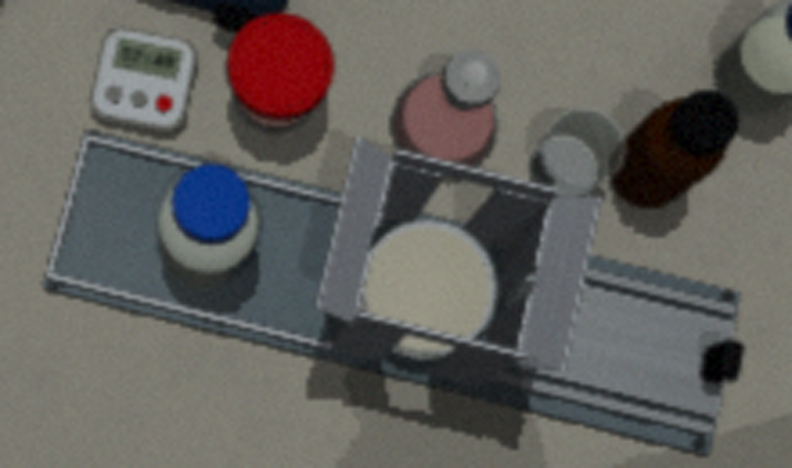

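View pics/top0b.png

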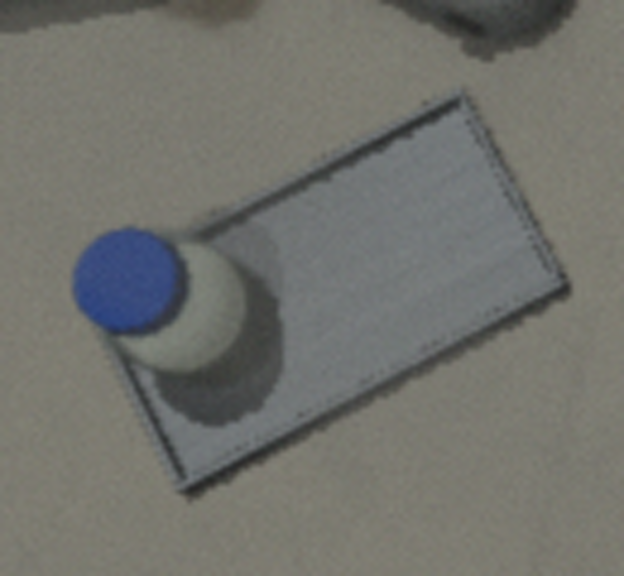

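View pics/side0a.png

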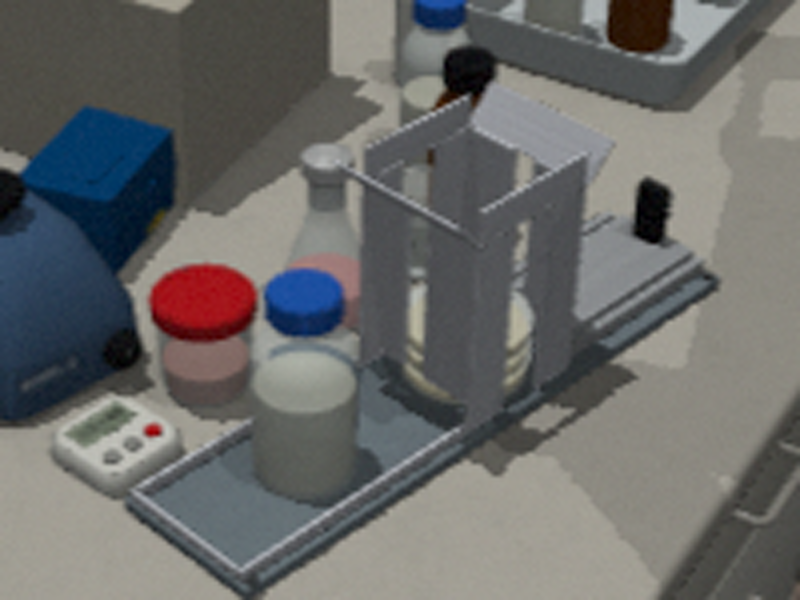

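```bash
cat > h.py <<'E'
import numpy as np
from scipy.optimize import least_squares
from scipy.spatial.transform import Rotation as Rn
def proj(c,X):
    p=np.atleast_2d(X)@c["R"].T+c["t"]
    return np.c_[c["fx"]*p[:,0]/p[:,2]+c["cx"],c["fy"]*p[:,1]/p[:,2]+c["cy"]]
def ray(c,uv,z):
    d=c["R"].T@np.array([(uv[0]-c["cx"])/c["fx"],(uv[1]-c["cy"])/c["fy"],1]);o=-c["R"].T@c["t"]
    return o+d*(z-o[2])/d[2]
def pose(cl):
    # cl: list of (calib, localpts, uv)
    def place(p,L):
        s,cc=np.sin(p[2]),np.cos(p[2]);L=np.asarray(L)
        return np.c_[p[0]+cc*L[:,0]-s*L[:,1],p[1]+s*L[:,0]+cc*L[:,1],L[:,2]]
    f=lambda p:np.concatenate([(proj(c,place(p,L))-uv).ravel() for c,L,uv in cl])
    return f
E
cat > m1.py <<'E'
from h import *
from workcell import bot
T=bot.get_calibration("top");S=bot.get_calibration("side")
a=lambda l:np.array(l)/3.6+[255,180]
b=lambda l:np.array(l)/4.8+[130,190]
s=lambda l:np.array(l)/4+[240,170]
f=pose([(T,np.array([[51,75,184],[-51,75,184],[51,-75,184],[-51,-75,184],[-58,-216,10],[58,-216,10],[58,254,10],[-58,254,10],[0,-201,70]])/1e3,
 a([[360,138],[320,308],[600,200],[562,368],[707,450],[740,292],[85,133],[47,288],[722,355]])),
 (S,np.array([[-58,254,10],[58,254,10],[-58,-216,10],[0,-201,70]])/1e3,s([[250,592],[130,503],[717,282],[653,183]]))])
r=least_squares(f,[0.5,0,-0.2]);print("disp",r.x);print(r.fun.reshape(-1,2).round(1))
f=pose([(T,np.array([[60,-110,18],[-60,-110,18],[-60,110,18]])/1e3,b([[463,92],[570,287],[185,490]]))])
r=least_squares(f,[0.5,0.3,0.5]);print("tray",r.x);print(r.fun.reshape(-1,2).round(1))
print("bottle top",ray(T,a([212,203]),.15),"side",ray(S,s([305,291]),.15))
print("other",ray(T,b([128,281]),.143))
print("cup",ray(T,a([281,65]),.076),"flask top",ray(T,a([472,78]),.133),"beaker",ray(T,a([578,148]),.069),"brown",ray(T,a([703,123]),.146))
print(bot.read_state()["time"])
E
python3 m1.py
```

```text
disp [ 0.47503842 -0.05652329 -0.23184241]
[[-1.8  0.7]
 [-1.5 -0.5]
 [ 0.2  0. ]
 [ 1.4 -0.1]
 [ 1.1  1.2]
 [ 0.3 -0.5]
 [-0.6 -0.5]
 [-1.9  0.8]
 [ 3.   0.4]
 [-0.5  0.2]
 [-1.8 -1. ]
 [ 0.8 -1.7]
 [ 0.1 -0.1]]
tray [0.50125826 0.37090528 0.51351106]
[[ 0.5 -0.9]
 [ 0.4 -0.2]
 [-0.9  1. ]]
bottle top [0.51035055 0.08785445 0.15      ] side [0.509164   0.09097837 0.15      ]
other [0.48121548 0.42935491 0.143     ]
cup [0.62006757 0.04207384 0.076     ] flask top [ 0.59606857 -0.07540711  0.133     ] beaker [ 0.56725523 -0.15617584  0.069     ] brown [ 0.56510166 -0.21635296  0.146     ]
0.15
```

```bash
cat > plan.py <<'E'
from h import *
from workcell import bot
def down(yaw): # jaw (tool y) axis at world angle yaw, z down
    y=np.array([np.cos(yaw),np.sin(yaw),0]);z=np.array([0,0,-1.]);x=np.cross(y,z)
    return np.c_[x,y,z]
def plan(P,R,n,grip=None,start=None):
    """n equal rows from the measured pose to target P,R"""
    s=bot.read_state();p=s["tool_pos"];R0=Rn.from_rotvec(s["tcp_rot"]) if start is None else start[1]
    if start is not None:p=start[0]
    dR=(R0.inv()*Rn.from_matrix(R)).as_rotvec()/n
    d=(np.array(P)-p)/n
    sl=[];an=[]
    for i in range(n):
        Ri=R0*Rn.from_rotvec(dR*i)
        sl.append(np.round(Ri.inv().apply(d),4).tolist());an.append(np.round(np.degrees(dR),2).tolist())
    print("t",round(s["time"],2),"pos",p.round(4),"force",s["wrist_force"].round(1),"w",round(s["width"],3))
    print("step",np.linalg.norm(d).round(4),"max turn",np.degrees(np.linalg.norm(dR)).round(2))
    print("slide",sl);print("ang",an)
E
python3 - <<'E'
from plan import *
s=bot.read_state();R=Rn.from_rotvec(s["tcp_rot"]).as_matrix();print(R.round(3))
print(np.degrees(np.arctan2(R[1,1],R[0,1])), np.degrees(-.232),np.degrees(.5135))
E
```

```text
[[ 0.919  0.394 -0.001]
 [ 0.394 -0.919  0.002]
 [ 0.    -0.002 -1.   ]]
-66.80750664565164 -13.2926208470351 29.42138277996777
```

Run:
```python
from plan import *
plan([0.38,-0.30,0.27],down(np.radians(-40)),8)
```

```text
t 0.15 pos [ 0.2656 -0.6199  0.2078] force [-0.3 -0.4 -0.2] w 1.002
step 0.0432 max turn 3.35
slide [[0.0289, -0.0311, -0.0077], [0.0307, -0.0294, -0.0077], [0.0323, -0.0276, -0.0077], [0.0339, -0.0256, -0.0077], [0.0353, -0.0236, -0.0078], [0.0366, -0.0215, -0.0078], [0.0378, -0.0193, -0.0078], [0.0389, -0.0171, -0.0078]]
ang [[-0.01, -0.0, -3.35], [-0.01, -0.0, -3.35], [-0.01, -0.0, -3.35], [-0.01, -0.0, -3.35], [-0.01, -0.0, -3.35], [-0.01, -0.0, -3.35], [-0.01, -0.0, -3.35], [-0.01, -0.0, -3.35]]
```

{"op": "arm_command", "data": {"slide": [[0.029,-0.031,-0.008],[0.031,-0.029,-0.008],[0.032,-0.028,-0.008],[0.034,-0.026,-0.008],[0.035,-0.024,-0.008],[0.037,-0.022,-0.008],[0.038,-0.019,-0.008],[0.039,-0.017,-0.008]], "angular": [[0,0,-3.3],[0,0,-3.3],[0,0,-3.3],[0,0,-3.3],[0,0,-3.3],[0,0,-3.3],[0,0,-3.3],[0,0,-3.3]], "hand": [0.085,0.085,0.085,0.085,0.085,0.085,0.085,0.085], "squeeze": 40}}

```text
time: 0.95
tool_pos: [0.3786, -0.2901, 0.268]
tcp_rot: [-2.837, -1.325, 0.001]
wrist_force: [-0.2, -0.5, 0.4]
width: 0.996
```

Run:
```python
from plan import *
plan([0.49,0.02,0.26],down(np.radians(-15)),8)
```

```text
t 0.95 pos [ 0.3786 -0.2901  0.268 ] force [-0.2 -0.5  0.4] w 0.996
step 0.0412 max turn 3.11
slide [[0.0387, -0.0142, 0.0013], [0.0394, -0.0121, 0.0012], [0.04, -0.0099, 0.0012], [0.0405, -0.0077, 0.0012], [0.0408, -0.0055, 0.0011], [0.0411, -0.0033, 0.0011], [0.0412, -0.0011, 0.0011], [0.0412, 0.0012, 0.001]]
ang [[-0.06, -0.04, -3.11], [-0.06, -0.04, -3.11], [-0.06, -0.04, -3.11], [-0.06, -0.04, -3.11], [-0.06, -0.04, -3.11], [-0.06, -0.04, -3.11], [-0.06, -0.04, -3.11], [-0.06, -0.04, -3.11]]
```

{"op": "arm_command", "data": {"slide": [[0.039,-0.014,0.001],[0.039,-0.012,0.001],[0.04,-0.01,0.001],[0.04,-0.008,0.001],[0.041,-0.006,0.001],[0.041,-0.003,0.001],[0.041,-0.001,0.001],[0.041,0.001,0.001]], "angular": [[0,0,-3.1],[0,0,-3.1],[0,0,-3.1],[0,0,-3.1],[0,0,-3.1],[0,0,-3.1],[0,0,-3.1],[0,0,-3.1]], "hand": [0.085,0.085,0.085,0.085,0.085,0.085,0.085,0.085]}}

```text
time: 1.75
tool_pos: [0.4887, 0.0338, 0.2634]
tcp_rot: [-2.473, -1.929, -0.006]
wrist_force: [0.3, -0.4, 0.1]
width: 0.999
```

Run:
```python
from plan import *
import cv2
plan([0.51,0.089,0.24],down(np.radians(-13.3)),8)
c=bot.get_calibration("wrist");im=bot.read_camera("wrist");cv2.imwrite("pics/w1.png",cv2.cvtColor(im,cv2.COLOR_RGB2BGR))
import pickle;pickle.dump(c,open("w1.pkl","wb"))
print(proj(c,[[.51,.089,.15]]))
```

```text
t 1.75 pos [0.4887 0.0338 0.2634] force [ 0.3 -0.4  0.1] w 0.999
step 0.0079 max turn 0.11
slide [[0.0073, 0.0009, 0.003], [0.0073, 0.0009, 0.003], [0.0073, 0.0009, 0.003], [0.0073, 0.0009, 0.003], [0.0073, 0.001, 0.0029], [0.0073, 0.001, 0.0029], [0.0073, 0.001, 0.0029], [0.0073, 0.001, 0.0029]]
ang [[-0.01, -0.05, -0.1], [-0.01, -0.05, -0.1], [-0.01, -0.05, -0.1], [-0.01, -0.05, -0.1], [-0.01, -0.05, -0.1], [-0.01, -0.05, -0.1], [-0.01, -0.05, -0.1], [-0.01, -0.05, -0.1]]
[[328.21829501 135.83287457]]
```

View pics/w1.png

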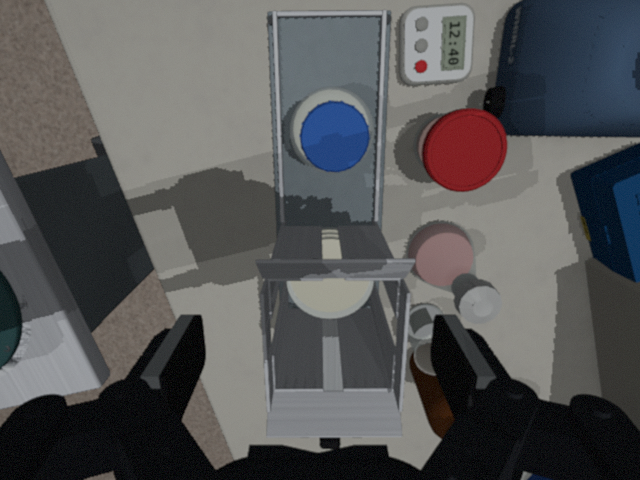

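Run:
```python
from plan import *
import pickle,cv2
c=pickle.load(open("w1.pkl","rb"))
print("cap",ray(c,(335,137),.15), "cam",-c["R"].T@c["t"])
f=pose([(c,np.array([[50,250,20],[-50,250,20],[51,75,184],[-51,75,184],[51,-75,184],[-51,-75,184]])/1e3,np.array([[390,12],[269,12],[413,260],[258,262],[402,436],[267,436]]))])
r=least_squares(f,[0.475,-.056,-0.23]);print("disp",r.x);print(r.fun.reshape(-1,2).round(1))
```

```text
cap [0.51429106 0.08712625 0.15      ] cam [0.50894427 0.1124489  0.42958303]
disp [ 0.47825716 -0.05907599 -0.23820526]
[[-5.5 -0. ]
 [ 5.4  1. ]
 [-0.1 -1.6]
 [ 0.3 -2.5]
 [-2.2  1.5]
 [ 1.9  2.2]]
```

Run:
```python
from plan import *
R=down(np.radians(-13.3))
plan([0.5125,0.0875,0.22],R,4)
s=bot.read_state()
```

```text
t 1.8 pos [0.4902 0.0396 0.2632] force [1.  3.1 0.4] w 0.996
step 0.0171 max turn 0.22
slide [[0.0128, 0.0026, 0.0109], [0.0129, 0.0026, 0.0109], [0.0129, 0.0026, 0.0109], [0.0129, 0.0027, 0.0108]]
ang [[-0.03, -0.18, -0.13], [-0.03, -0.18, -0.13], [-0.03, -0.18, -0.13], [-0.03, -0.18, -0.13]]
```

{"op": "arm_command", "data": {"slide": [[0.013,0.0026,0.009],[0.013,0.0026,0.009],[0.013,0.0026,0.009],[0.012,0.0026,0.01],[0,0,0.01],[0,0,0.01],[0,0,0.01],[0,0,0]], "angular": [[0,-0.18,-0.13],[0,-0.18,-0.13],[0,-0.18,-0.13],[0,-0.18,-0.13],[0,0,0],[0,0,0],[0,0,0],[0,0,0]], "hand": [0.085,0.085,0.085,0.085,0.085,0.085,0.085,0.085]}}

```text
time: 2.6
tool_pos: [0.5117, 0.0899, 0.1894]
tcp_rot: [-2.459, -1.953, 0.011]
wrist_force: [-0.5, -0.8, -0.2]
width: 1.0
```

Run:
```python
from plan import *
import cv2
plan([0.5125,0.0875,0.140],down(np.radians(-13.3)),4)
c=bot.get_calibration("wrist");im=bot.read_camera("wrist");cv2.imwrite("pics/w2.png",cv2.cvtColor(im,cv2.COLOR_RGB2BGR))
print(proj(c,[[.5125,.0875,.15]]))
```

```text
t 2.6 pos [0.5117 0.0899 0.1894] force [-0.5 -0.8 -0.2] w 1.0
step 0.0124 max turn 0.12
slide [[-0.0005, 0.0004, 0.0124], [-0.0005, 0.0004, 0.0124], [-0.0005, 0.0004, 0.0124], [-0.0005, 0.0003, 0.0124]]
ang [[-0.08, 0.06, 0.05], [-0.08, 0.06, 0.05], [-0.08, 0.06, 0.05], [-0.08, 0.06, 0.05]]
[[320.16123449 259.21596569]]
```

View pics/w2.png

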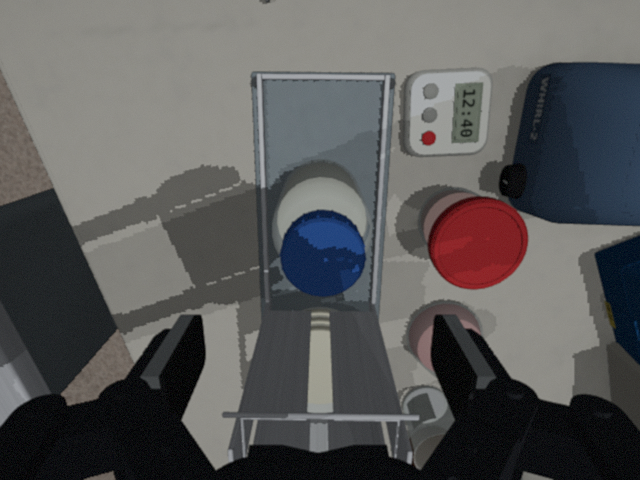

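{"op": "arm_command", "data": {"slide": [[0,0.001,0.013],[0,0.001,0.013],[0,0,0.012],[0,0,0.011],[0,0,0],[0,0,0],[0,0,0],[0,0,0]], "angular": [[0,0,0],[0,0,0],[0,0,0],[0,0,0],[0,0,0],[0,0,0],[0,0,0],[0,0,0]], "hand": [0.085,0.085,0.085,0.085,0.07,0.045,0.04,0.035]}}

```text
time: 3.45
tool_pos: [0.5147, 0.0883, 0.1379]
tcp_rot: [-2.462, -1.951, 0.007]
wrist_force: [0.0, -0.4, 0.8]
width: 0.413
```

Run:
```python
from plan import *
import cv2
s=bot.read_state();print(s)
im=bot.read_camera("wrist");cv2.imwrite("pics/w3.png",cv2.cvtColor(im,cv2.COLOR_RGB2BGR))
```

```text
{'time': 3.45, 'q': array([ 0.12370887,  0.03477751,  2.00145694, -0.00248032,  1.10941858,
        0.35507843]), 'joint_vel': array([ 0.00110855, -0.00127899, -0.0062234 ,  0.00016539,  0.00104311,
        0.00166077]), 'joint_torque': array([-1.55939860e-02, -3.60584950e+01, -3.41032219e+01, -1.15886316e-02,
        3.15746362e-02,  2.03283696e-05]), 'tool_pos': array([0.51468442, 0.08826105, 0.1379246 ]), 'tcp_rot': array([-2.46175302, -1.95140714,  0.00725997]), 'wrist_force': array([ 0.03527735, -0.3621432 ,  0.77108991]), 'torque': array([ 0.0242255 , -0.00842319,  0.02928927]), 'width': 0.41312497661931796}
```

View pics/w3.png

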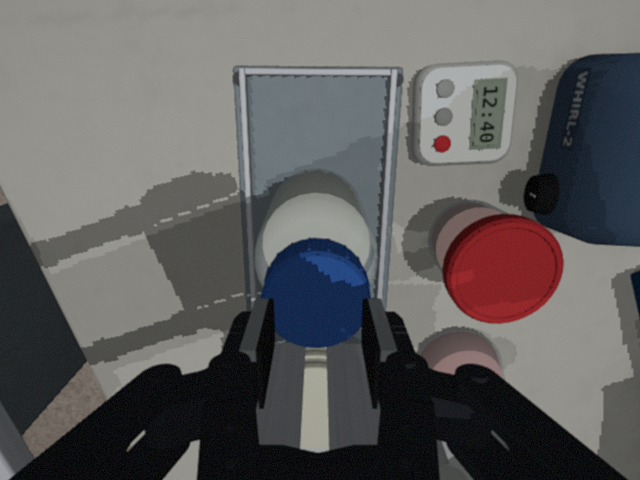

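Run:
```python
from plan import *
import cv2
c=bot.get_calibration("wrist")
for z in(.15,.13):print(ray(c,(317,293),z))
s=bot.read_state()
R=Rn.from_rotvec(s["tcp_rot"]).as_matrix();print(R.round(3))
p=s["tool_pos"]
for dz in (-.011,0,.008):
  for dy in (-.0175,.0175): print(proj(c,[p+R@[0,dy,dz]]), proj(c,[p+R@[0.011,dy,dz]]))
for n in["top","side"]:
    im=bot.read_camera(n);im=cv2.cvtColor(im,cv2.COLOR_RGB2BGR)
    cv2.imwrite(f"pics/{n}3.png",cv2.resize(im[190:310,255:405] if n=="top" else im[200:320,240:400],None,fx=5,fy=5,interpolation=cv2.INTER_CUBIC))
```

```text
[0.51549487 0.09179609 0.15      ]
[0.51305126 0.08176503 0.13      ]
[[ 0.228  0.974 -0.004]
 [ 0.974 -0.228 -0.003]
 [-0.003 -0.003 -1.   ]]
[[276.80939416 299.40755216]] [[275.94473956 276.15695153]]
[[357.84546954 299.38900656]] [[358.69093263 276.1398406 ]]
[[279.12104965 287.98552804]] [[278.35238088 265.85294506]]
[[355.56049055 287.96886305]] [[356.31161549 265.83758641]]
[[280.64405545 280.46026792]] [[279.93548196 259.07773166]]
[[354.05504935 280.44478749]] [[354.74712669 259.06347416]]
```

View pics/side3.png

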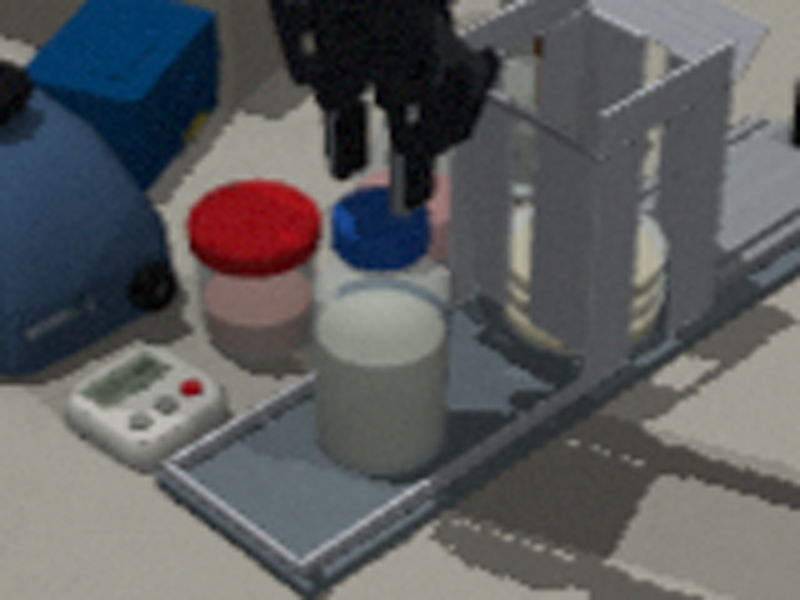

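View pics/top3.png

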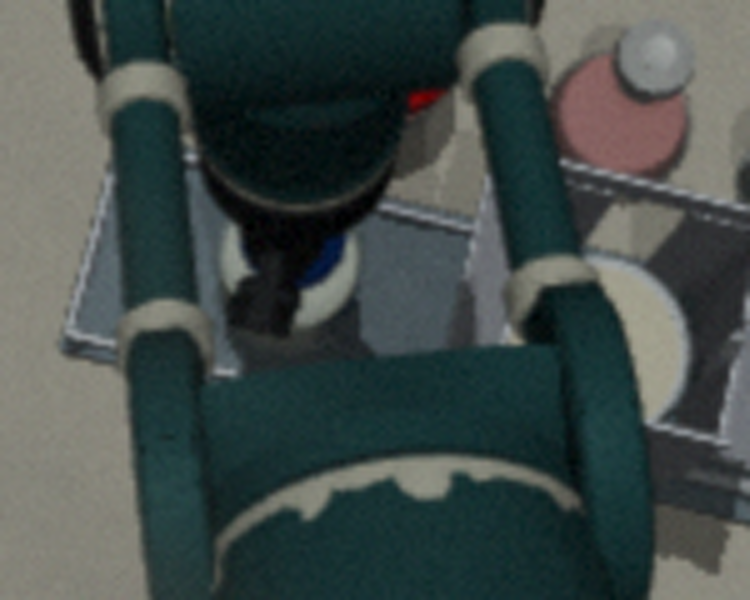

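Run:
```python
from plan import *
S=bot.get_calibration("side");s=bot.read_state();R=Rn.from_rotvec(s["tcp_rot"]).as_matrix();p=s["tool_pos"];print(p,s["time"],s["width"])
for dz in(.008,-.01,-.03,-.04):print(dz,(proj(S,[p+R@[0,.021,dz],p+R@[0,-.021,dz]])-[240,200])*5)
print((proj(S,[[.5145,.0905,.15]])-[240,200])*5)
```

```text
[0.51475661 0.08824779 0.13805142] 3.6 0.4101220872025676
0.008 [[344.94566861 222.5557234 ]
 [405.04881844 259.18255601]]
-0.01 [[344.42724458 192.58991422]
 [405.07288523 228.94218968]]
-0.03 [[343.8401405  158.65427911]
 [405.10015096 194.68230025]]
-0.04 [[343.54210905 141.42754409]
 [405.11399616 177.28554606]]
[[372.43028602 209.75382048]]
```

Run:
```python
from plan import *
import cv2
c=bot.get_calibration("wrist");s=bot.read_state();R=Rn.from_rotvec(s["tcp_rot"]).as_matrix();p=s["tool_pos"]
Rct=c["R"]@R; tct=c["R"]@p+c["t"]
print("cam in tool",(-Rct.T@tct).round(4));print("cam z axis in tool",Rct.T[:,2].round(3))
def tl(u,v,d): return Rct.T@(np.array([(u-c["cx"])/c["fx"]*d,(v-c["cy"])/c["fy"]*d,d])-tct)
for d in(.15,.16,.17,.18):print(d,tl(272,300,d).round(4),tl(363,300,d).round(4),tl(203,318,d).round(4),tl(433,318,d).round(4))
im=cv2.imread("pics/w3.png");cv2.imwrite("pics/w3a.png",cv2.resize(im[270:430,200:440],None,fx=3.3,fy=3.3))
```

```text
cam in tool [ 8.220e-02  1.000e-04 -1.657e-01]
cam z axis in tool [-0.325  0.     0.946]
0.15 [ 0.0107 -0.017  -0.0316] [ 0.0107  0.0171 -0.0317] [ 0.0043 -0.0428 -0.0338] [ 0.0043  0.0433 -0.0339]
0.16 [ 0.006  -0.0181 -0.0227] [ 0.0059  0.0183 -0.0227] [-0.0008 -0.0457 -0.025 ] [-0.0009  0.0462 -0.0251]
0.17 [ 0.0012 -0.0192 -0.0138] [ 0.0012  0.0194 -0.0138] [-0.006  -0.0485 -0.0162] [-0.006   0.0491 -0.0163]
0.18 [-0.0036 -0.0204 -0.0048] [-0.0036  0.0205 -0.0048] [-0.0112 -0.0514 -0.0074] [-0.0112  0.052  -0.0075]
```

View pics/w3a.png

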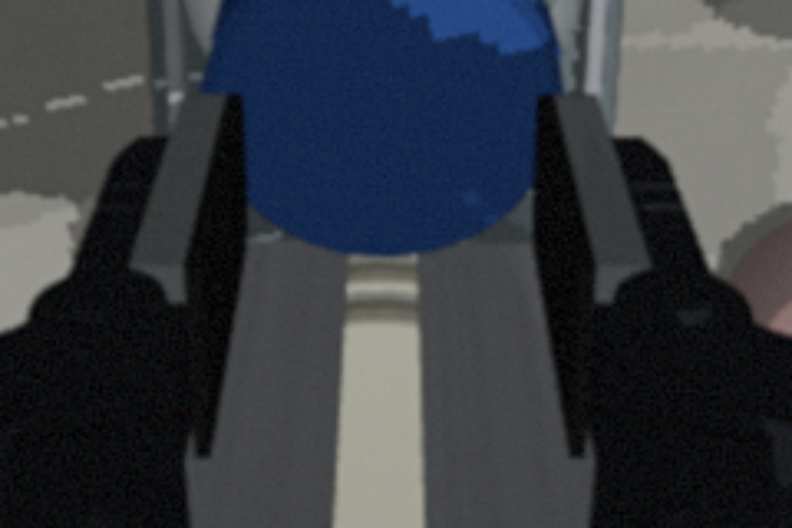

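{"op": "arm_command", "data": {"slide": [[0,0,-0.005],[0,0,0],[0,0,0],[0,0,0],[0,0,0.007],[0.001,0,0.007],[0,0,0.007],[0.001,0,0.007]], "angular": [[0,0,0],[0,0,0],[0,0,0],[0,0,0],[0,0,0],[0,0,0],[0,0,0],[0,0,0]], "hand": [0.085,0.085,0.085,0.085,0.085,0.085,0.085,0.085]}}

```text
time: 4.4
tool_pos: [0.5165, 0.0904, 0.1152]
tcp_rot: [2.461, 1.95, -0.002]
wrist_force: [0.7, -0.5, 0.1]
width: 0.996
```

Run:
```python
from plan import *
import cv2
s=bot.read_state();R=Rn.from_rotvec(s["tcp_rot"]).as_matrix();p=s["tool_pos"];print(p,s["time"],s["wrist_force"],s["width"])
im=bot.read_camera("side");im=cv2.cvtColor(im,cv2.COLOR_RGB2BGR)
cv2.imwrite(f"pics/side4.png",cv2.resize(im[200:320,240:400],None,fx=5,fy=5,interpolation=cv2.INTER_CUBIC))
im=bot.read_camera("wrist");im=cv2.cvtColor(im,cv2.COLOR_RGB2BGR);cv2.imwrite("pics/w4.png",im)
c=bot.get_calibration("wrist")
S=bot.get_calibration("side")
for x in(0,.011):
  for dz in(.0,-.02,-.04):print(x,dz,((proj(S,[p+R@[x,.043,dz],p+R@[x,-.043,dz]])-[240,200])*5).round(0).tolist())
```

```text
[0.51650703 0.09041411 0.11519783] 4.4 [ 0.68189785 -0.54694976  0.08051878] 0.9957760302894897
0 0.0 [[309.0, 229.0], [432.0, 305.0]]
0 -0.02 [[309.0, 196.0], [432.0, 272.0]]
0 -0.04 [[308.0, 163.0], [432.0, 238.0]]
0.011 0.0 [[293.0, 238.0], [415.0, 315.0]]
0.011 -0.02 [[292.0, 205.0], [416.0, 282.0]]
0.011 -0.04 [[291.0, 172.0], [416.0, 248.0]]
```

View pics/side4.png

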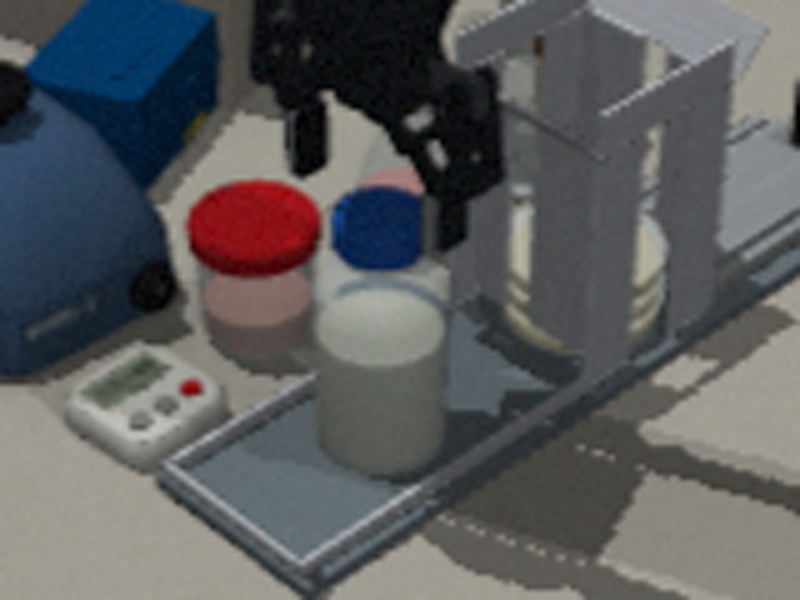

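View pics/w4.png

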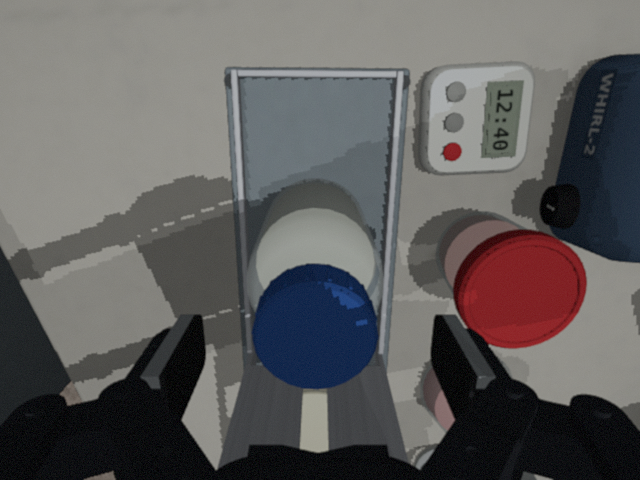

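Run:
```python
from plan import *
c=bot.get_calibration("wrist");print(ray(c,(315,326),.15))
plan([0.515,0.091,0.102],down(np.radians(-13.3)),4)
```

```text
[0.515159   0.09269601 0.15      ]
t 4.5 pos [0.5154 0.0904 0.1142] force [-0.  -0.3  0.6] w 0.998
step 0.0031 max turn 0.06
slide [[0.0001, -0.0001, 0.0031], [0.0001, -0.0001, 0.0031], [0.0001, -0.0001, 0.0031], [0.0001, -0.0001, 0.0031]]
ang [[-0.03, 0.04, 0.03], [-0.03, 0.04, 0.03], [-0.03, 0.04, 0.03], [-0.03, 0.04, 0.03]]
```

{"op": "arm_command", "data": {"slide": [[0.001,0,0.006],[0,0,0.006],[0,0,0],[0,0,0],[0,0,0],[0,0,0],[0,0,0],[0,0,0]], "angular": [[0,0,0],[0,0,0],[0,0,0],[0,0,0],[0,0,0],[0,0,0],[0,0,0],[0,0,0]], "hand": [0.085,0.085,0.07,0.055,0.045,0.04,0.04,0.04], "squeeze": 40}}

```text
time: 5.3
tool_pos: [0.5156, 0.0917, 0.1012]
tcp_rot: [2.462, 1.952, -0.005]
wrist_force: [0.1, -0.1, -0.9]
width: 0.533
```

Run:
```python
from plan import *
import cv2
s=bot.read_state();print(s["tool_pos"],s["wrist_force"],s["torque"],s["width"]*85.4)
im=bot.read_camera("side");im=cv2.cvtColor(im,cv2.COLOR_RGB2BGR)
cv2.imwrite(f"pics/side5.png",cv2.resize(im[200:320,240:400],None,fx=5,fy=5,interpolation=cv2.INTER_CUBIC))
```

```text
[0.51564808 0.0916585  0.10122611] [ 0.08704699 -0.05940482 -0.87788153] [ 0.03296483 -0.06316732  0.0329442 ] 45.55247252015819
```

View pics/side5.png

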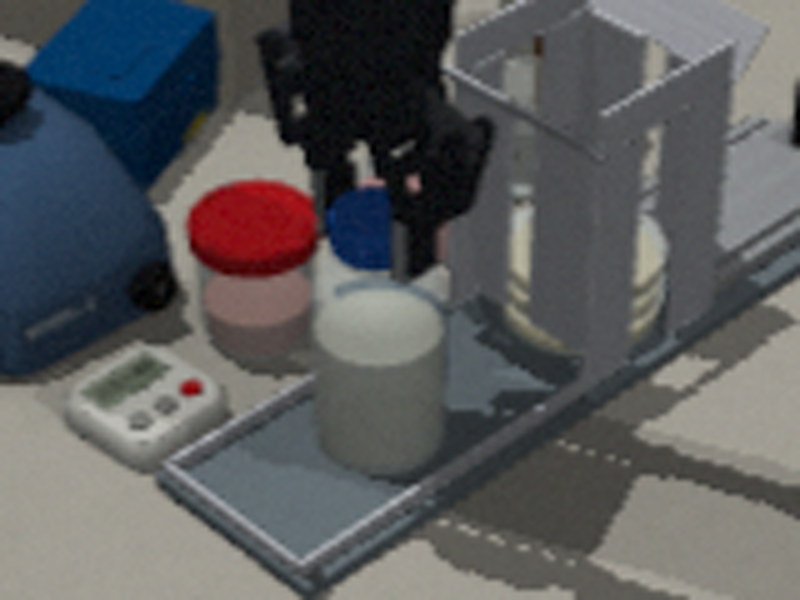

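{"op": "arm_command", "data": {"slide": [[0,0,-0.004],[0,0,-0.01],[0,0,-0.015],[0,0,-0.015],[0,0,-0.015],[0,0,-0.01],[0,0,-0.006],[0,0,0]], "angular": [[0,0,0],[0,0,0],[0,0,0],[0,0,0],[0,0,0],[0,0,0],[0,0,0],[0,0,0]], "hand": [0.04,0.04,0.04,0.04,0.04,0.04,0.04,0.04]}}

```text
time: 6.15
tool_pos: [0.5148, 0.0914, 0.181]
tcp_rot: [-2.461, -1.951, 0.008]
wrist_force: [0.1, 0.9, -2.3]
width: 0.529
```

Run:
```python
from plan import *
import cv2
plan([0.5268,0.3256,0.175],down(np.radians(29.4)),8)
im=bot.read_camera("side");im=cv2.cvtColor(im,cv2.COLOR_RGB2BGR)
cv2.imwrite(f"pics/side6.png",cv2.resize(im[150:320,200:400],None,fx=4,fy=4,interpolation=cv2.INTER_CUBIC))
```

```text
t 6.15 pos [0.5148 0.0914 0.181 ] force [ 0.1  0.9 -2.3] w 0.529
step 0.0293 max turn 5.32
slide [[0.0289, -0.0052, 0.0007], [0.0292, -0.0025, 0.0007], [0.0293, 0.0002, 0.0007], [0.0292, 0.0029, 0.0007], [0.0288, 0.0056, 0.0007], [0.0281, 0.0083, 0.0007], [0.0272, 0.0108, 0.0007], [0.0261, 0.0133, 0.0007]]
ang [[-0.04, 0.02, -5.32], [-0.04, 0.02, -5.32], [-0.04, 0.02, -5.32], [-0.04, 0.02, -5.32], [-0.04, 0.02, -5.32], [-0.04, 0.02, -5.32], [-0.04, 0.02, -5.32], [-0.04, 0.02, -5.32]]
```

View pics/side6.png

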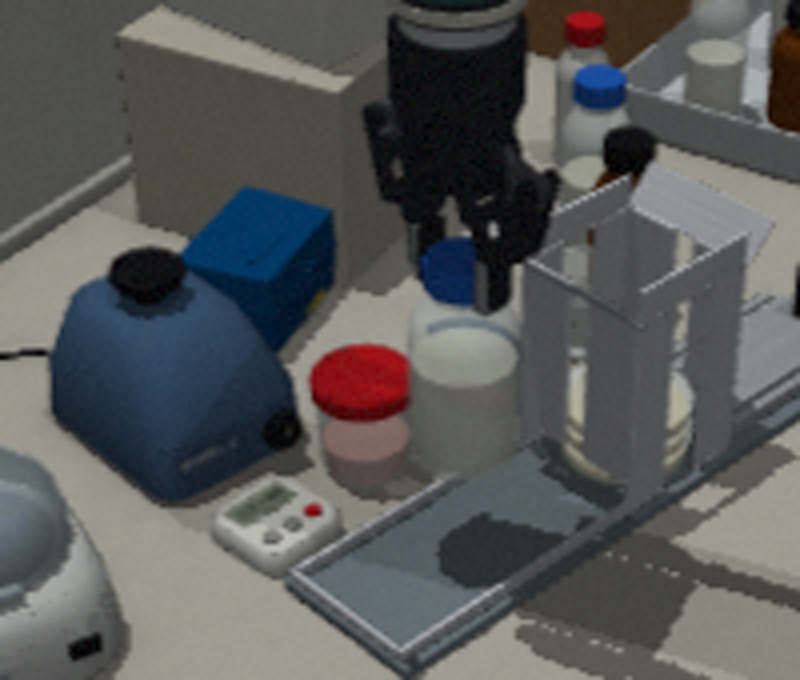

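{"op": "arm_command", "data": {"slide": [[0.018,-0.003,0],[0.028,-0.002,0],[0.033,0,0.001],[0.034,0.003,0.001],[0.034,0.007,0.001],[0.03,0.009,0.001],[0.024,0.01,0.001],[0.015,0.008,0.001]], "angular": [[0,0,-3],[0,0,-5],[0,0,-6],[0,0,-7],[0,0,-7],[0,0,-6],[0,0,-5],[0,0,-3.5]], "hand": [0.04,0.04,0.04,0.04,0.04,0.04,0.04,0.04]}}

```text
time: 7.0
tool_pos: [0.523, 0.3167, 0.1644]
tcp_rot: [-1.549, -2.722, 0.026]
wrist_force: [0.5, -0.4, -1.8]
width: 0.529
```

Run:
```python
from plan import *
import cv2
plan([0.5268,0.3256,0.11],down(np.radians(29.4)),6)
for n,r in(("side",(slice(250,430),slice(150,370))),("top",(slice(190,310),slice(130,290)))):
    im=bot.read_camera(n);im=cv2.cvtColor(im,cv2.COLOR_RGB2BGR)
    cv2.imwrite(f"pics/{n}7.png",cv2.resize(im[r],None,fx=3.6,fy=3.6,interpolation=cv2.INTER_CUBIC))
```

```text
t 7.0 pos [0.523  0.3167 0.1644] force [ 0.5 -0.4 -1.8] w 0.529
step 0.0092 max turn 0.29
slide [[0.0009, 0.0015, 0.009], [0.0009, 0.0014, 0.009], [0.0009, 0.0014, 0.0091], [0.001, 0.0014, 0.0091], [0.001, 0.0013, 0.0091], [0.001, 0.0013, 0.0091]]
ang [[-0.18, -0.0, 0.22], [-0.18, -0.0, 0.22], [-0.18, -0.0, 0.22], [-0.18, -0.0, 0.22], [-0.18, -0.0, 0.22], [-0.18, -0.0, 0.22]]
```

View pics/side7.png

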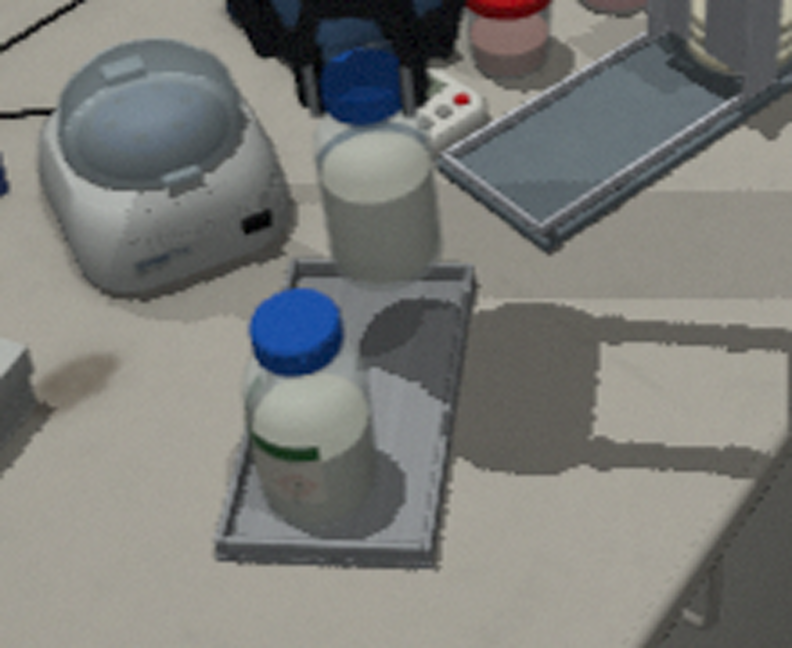

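View pics/top7.png

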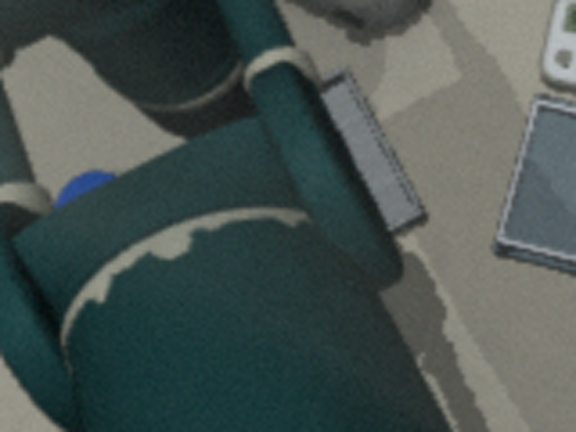

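Run:
```python
from plan import *
T=bot.get_calibration("top");S=bot.get_calibration("side")
b=lambda l:np.array(l)/4.8+[130,190]
q=lambda l:np.array(l)/3.6+[150,250]
L=np.array([[60,110,18],[-60,110,18],[-60,-110,18],[60,-110,18]])/1e3
f=pose([(S,L,q([[216,546],[437,553],[476,270],[291,263]]))])
r=least_squares(f,[0.5,0.37,0.5]);print("side only",r.x,r.fun.reshape(-1,2).round(1).tolist())
f=pose([(S,L,q([[216,546],[437,553],[476,270],[291,263]])),(T,L[[3,2,1]],b([[463,92],[570,287],[185,490]]))])
r=least_squares(f,[0.5,0.37,0.5]);print("both",r.x,r.fun.reshape(-1,2).round(1).tolist())
x,y,a=r.x
tgt=np.array([x,y])+0.05*np.array([np.sin(a),-np.cos(a)]);print(tgt)
plan([*tgt,0.11],down(a),6)
```

```text
side only [0.49721329 0.37569467 0.52621409] [[0.2, 0.7], [-0.3, 0.7], [0.1, -1.2], [0.0, -0.7]]
both [0.49907639 0.37346962 0.52372743] [[0.1, -0.6], [-0.5, -0.5], [0.1, -2.0], [0.2, -1.6], [-1.0, -0.4], [-0.7, 0.2], [-1.6, 2.2]]
[0.52408196 0.33017157]
t 7.1 pos [0.5226 0.317  0.164 ] force [ 0.5 -1.  -3.9] w 0.531
step 0.0093 max turn 0.22
slide [[0.0018, 0.0015, 0.009], [0.0018, 0.0015, 0.009], [0.0018, 0.0014, 0.009], [0.0018, 0.0014, 0.009], [0.0018, 0.0014, 0.009], [0.0018, 0.0013, 0.009]]
ang [[-0.19, -0.01, 0.11], [-0.19, -0.01, 0.11], [-0.19, -0.01, 0.11], [-0.19, -0.01, 0.11], [-0.19, -0.01, 0.11], [-0.19, -0.01, 0.11]]
```

{"op": "arm_command", "data": {"slide": [[0.002,0.002,0.005],[0.002,0.002,0.009],[0.002,0.002,0.01],[0.002,0.001,0.01],[0.002,0.001,0.01],[0.001,0.001,0.009],[0,0,0],[0,0,0]], "angular": [[-0.2,0,0.1],[-0.2,0,0.1],[-0.2,0,0.1],[-0.2,0,0.1],[-0.2,0,0.1],[-0.2,0,0.1],[0,0,0],[0,0,0]], "hand": [0.04,0.04,0.04,0.04,0.04,0.04,0.04,0.04]}}

```text
time: 7.9
tool_pos: [0.5223, 0.3269, 0.1022]
tcp_rot: [-1.578, -2.714, 0.007]
wrist_force: [-0.1, -0.5, -2.6]
width: 0.532
```

Run:
```python
from plan import *
import cv2
plan([0.5245,.329,0.098],down(.52),6)
for n,r in(("side",(slice(250,430),slice(150,370))),):
    im=bot.read_camera(n);im=cv2.cvtColor(im,cv2.COLOR_RGB2BGR)
    cv2.imwrite(f"pics/{n}8.png",cv2.resize(im[r],None,fx=3.6,fy=3.6,interpolation=cv2.INTER_CUBIC))
```

```text
t 7.9 pos [0.5223 0.3269 0.1022] force [-0.1 -0.5 -2.6] w 0.532
step 0.0009 max turn 0.05
slide [[0.0001, 0.0005, 0.0007], [0.0001, 0.0005, 0.0007], [0.0001, 0.0005, 0.0007], [0.0001, 0.0005, 0.0007], [0.0001, 0.0005, 0.0007], [0.0001, 0.0005, 0.0007]]
ang [[-0.05, 0.0, -0.02], [-0.05, 0.0, -0.02], [-0.05, 0.0, -0.02], [-0.05, 0.0, -0.02], [-0.05, 0.0, -0.02], [-0.05, 0.0, -0.02]]
```

View pics/side8.png

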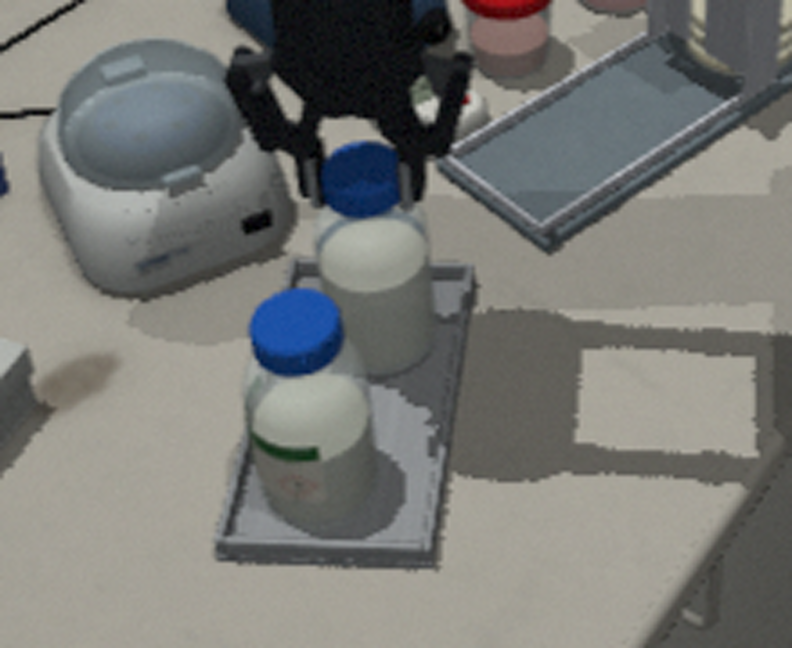

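{"op": "arm_command", "data": {"slide": [[0,0.001,0.002],[0,0.001,0.002],[0,0,0.0015],[0,0,0.001],[0,0,0],[0,0,0],[0,0,0],[0,0,0]], "angular": [[0,0,0],[0,0,0],[0,0,0],[0,0,0],[0,0,0],[0,0,0],[0,0,0],[0,0,0]], "hand": [0.04,0.04,0.04,0.04,0.04,0.04,0.04,0.04]}}

```text
time: 8.75
tool_pos: [0.5259, 0.3288, 0.0976]
tcp_rot: [1.579, 2.716, -0.001]
wrist_force: [-1.0, 0.5, -2.7]
width: 0.531
```

{"op": "arm_command", "data": {"slide": [[0,0,0.0012],[0,0,0.001],[0,0,0],[0,0,0],[0,0,0],[0,0,0],[0,0,0],[0,0,0]], "angular": [[0,0,0],[0,0,0],[0,0,0],[0,0,0],[0,0,0],[0,0,0],[0,0,0],[0,0,0]], "hand": [0.04,0.04,0.04,0.04,0.04,0.04,0.04,0.04]}}

```text
time: 9.55
tool_pos: [0.5262, 0.3292, 0.0962]
tcp_rot: [1.579, 2.715, 0.001]
wrist_force: [0.1, 0.4, -1.8]
width: 0.532
```

{"op": "arm_command", "data": {"slide": [[0,0,0.001],[0,0,0],[0,0,0],[0,0,0],[0,0,0],[0,0,0],[0,0,0],[0,0,0]], "angular": [[0,0,0],[0,0,0],[0,0,0],[0,0,0],[0,0,0],[0,0,0],[0,0,0],[0,0,0]], "hand": [0.04,0.04,0.048,0.05,0.055,0.065,0.085,0.085]}}

```text
time: 10.35
tool_pos: [0.5276, 0.3299, 0.097]
tcp_rot: [1.578, 2.714, 0.005]
wrist_force: [0.7, 0.2, 0.2]
width: 0.996
```

Run:
```python
from plan import *
import cv2
plan([0.5245,.329,0.2],down(.52),8)
for n,r in(("side",(slice(250,430),slice(150,370))),):
    im=bot.read_camera(n);im=cv2.cvtColor(im,cv2.COLOR_RGB2BGR)
    cv2.imwrite(f"pics/{n}9.png",cv2.resize(im[r],None,fx=3.6,fy=3.6,interpolation=cv2.INTER_CUBIC))
```

```text
t 10.35 pos [0.5276 0.3299 0.097 ] force [0.7 0.2 0.2] w 0.996
step 0.0129 max turn 0.03
slide [[0.0001, -0.0003, -0.0129], [0.0001, -0.0004, -0.0129], [0.0001, -0.0004, -0.0129], [0.0001, -0.0004, -0.0129], [0.0001, -0.0004, -0.0129], [0.0001, -0.0004, -0.0129], [0.0001, -0.0004, -0.0129], [0.0001, -0.0004, -0.0129]]
ang [[0.03, 0.0, -0.02], [0.03, 0.0, -0.02], [0.03, 0.0, -0.02], [0.03, 0.0, -0.02], [0.03, 0.0, -0.02], [0.03, 0.0, -0.02], [0.03, 0.0, -0.02], [0.03, 0.0, -0.02]]
```

View pics/side9.png

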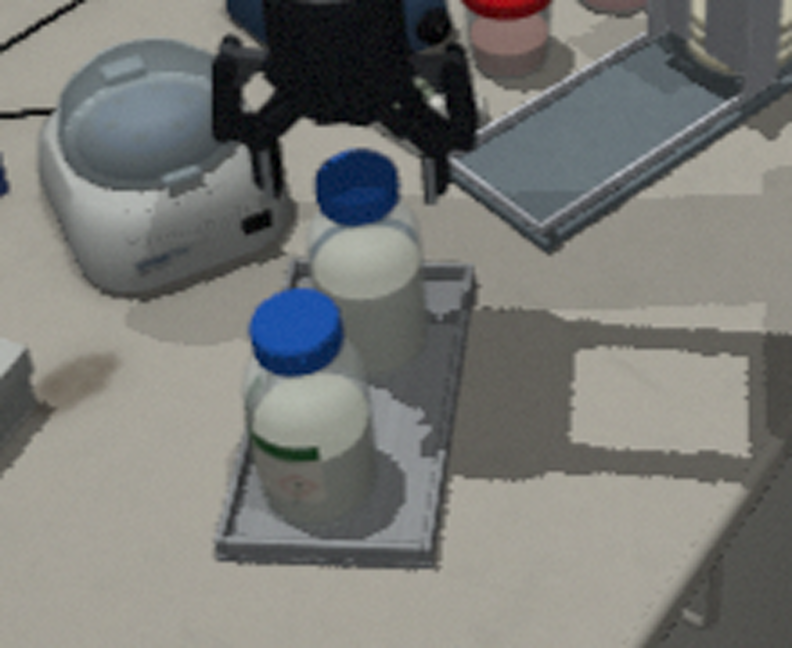

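{"op": "arm_command", "data": {"slide": [[0,0,-0.012],[0,0,-0.02],[0,0,-0.025],[-0.01,0,-0.03],[-0.02,0,-0.03],[-0.03,0,-0.03],[-0.035,0,-0.025],[-0.035,0,-0.015]], "angular": [[0,0,0],[0,0,0],[0,0,0],[0,0,0],[0,0,3],[0,0,3],[0,0,4],[0,0,4]], "hand": [0.085,0.085,0.085,0.085,0.085,0.085,0.085,0.085]}}

```text
time: 11.2
tool_pos: [0.5792, 0.2116, 0.2935]
tcp_rot: [1.899, 2.502, 0.001]
wrist_force: [0.6, 0.2, -0.6]
width: 0.997
```

```bash
cat >> plan.py <<'E'
D=np.array([.4765,-.058]);A=-.235
def lean(deg,yaw=A):
    t=np.radians(deg);cy,sy=np.cos(yaw),np.sin(yaw)
    M=np.array([[cy,-sy,0],[sy,cy,0],[0,0,1]])
    return M@np.c_[[0,np.cos(t),np.sin(t)],[1,0,0],[0,np.sin(t),-np.cos(t)]]
def d2w(p):
    cy,sy=np.cos(A),np.sin(A);return np.array([D[0]+cy*p[0]-sy*p[1],D[1]+sy*p[0]+cy*p[1],p[2]])
def w2d(p):
    cy,sy=np.cos(A),np.sin(A);q=np.array(p)[:2]-D;return np.array([cy*q[0]+sy*q[1],-sy*q[0]+cy*q[1],p[2]])
E
python3 - <<'E'
from plan import *
import cv2
for n,r in(("side",(slice(230,430),slice(150,370))),):
    im=bot.read_camera(n);im=cv2.cvtColor(im,cv2.COLOR_RGB2BGR)
    cv2.imwrite(f"pics/{n}10.png",cv2.resize(im[r],None,fx=3,fy=3,interpolation=cv2.INTER_CUBIC))
print(d2w([0,-.176,.025]),np.linalg.det(lean(35)))
plan([0.46,0.,0.29],lean(12),8)
E
```

```text
[ 0.43551963 -0.22916252  0.025     ] 1.0
t 11.25 pos [0.5823 0.2066 0.2966] force [ 2.2 -2.1  1.6] w 0.997
step 0.03 max turn 3.89
slide [[-0.0209, -0.0215, 0.0008], [-0.0222, -0.0202, 0.0001], [-0.0234, -0.0188, -0.0006], [-0.0245, -0.0173, -0.0013], [-0.0255, -0.0157, -0.0021], [-0.0264, -0.0141, -0.0028], [-0.0271, -0.0124, -0.0036], [-0.0277, -0.0106, -0.0044]]
ang [[-0.33, 1.49, 3.58], [-0.33, 1.49, 3.58], [-0.33, 1.49, 3.58], [-0.33, 1.49, 3.58], [-0.33, 1.49, 3.58], [-0.33, 1.49, 3.58], [-0.33, 1.49, 3.58], [-0.33, 1.49, 3.58]]
```

View pics/side10.png

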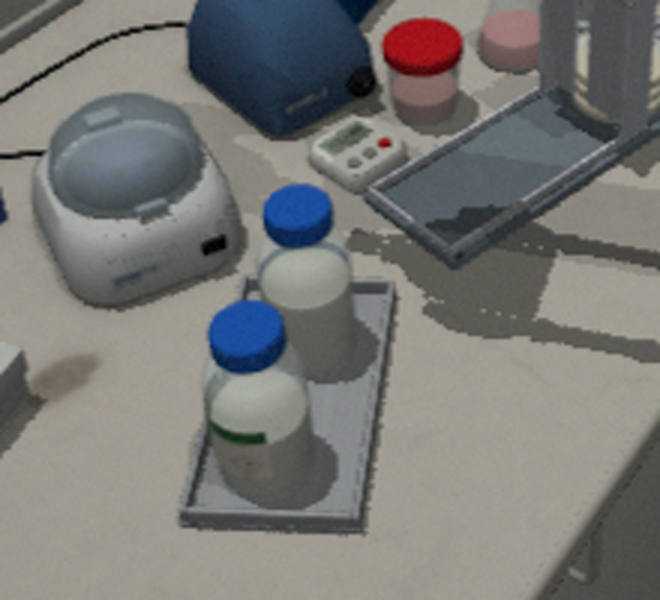

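{"op": "arm_command", "data": {"slide": [[-0.021,-0.022,0.001],[-0.022,-0.02,0],[-0.023,-0.019,-0.001],[-0.025,-0.017,-0.001],[-0.026,-0.016,-0.002],[-0.026,-0.014,-0.003],[-0.027,-0.012,-0.004],[-0.028,-0.011,-0.004]], "angular": [[-0.3,1.5,3.6],[-0.3,1.5,3.6],[-0.3,1.5,3.6],[-0.3,1.5,3.6],[-0.3,1.5,3.6],[-0.3,1.5,3.6],[-0.3,1.5,3.6],[-0.3,1.5,3.6]], "hand": [0.085,0.085,0.085,0.085,0.085,0.085,0.085,0.085]}}

```text
time: 12.05
tool_pos: [0.4573, -0.004, 0.2983]
tcp_rot: [-2.37, -1.84, -0.272]
wrist_force: [0.5, 0.1, 0.1]
width: 0.998
```

Run:
```python
from plan import *
S=bot.get_calibration("side")
w=ray(S,(150+300/3,230+205/3),.145)[:2]-[.499,.3735];a=.5237
print("bottle in tray frame",np.cos(a)*w[0]+np.sin(a)*w[1],-np.sin(a)*w[0]+np.cos(a)*w[1])
plan([0.43,-0.23,0.24],lean(30),8)
```

```text
bottle in tray frame -0.003726679572534756 -0.05265485314231906
t 12.05 pos [ 0.4573 -0.004   0.2983] force [0.5 0.1 0.1] w 0.998
step 0.0294 max turn 2.16
slide [[-0.0291, 0.0037, 0.0009], [-0.0291, 0.0036, -0.0002], [-0.0291, 0.0036, -0.0013], [-0.0291, 0.0035, -0.0024], [-0.029, 0.0035, -0.0035], [-0.0288, 0.0034, -0.0046], [-0.0286, 0.0034, -0.0057], [-0.0284, 0.0033, -0.0067]]
ang [[0.1, 2.16, -0.09], [0.1, 2.16, -0.09], [0.1, 2.16, -0.09], [0.1, 2.16, -0.09], [0.1, 2.16, -0.09], [0.1, 2.16, -0.09], [0.1, 2.16, -0.09], [0.1, 2.16, -0.09]]
```

{"op": "arm_command", "data": {"slide": [[-0.029,0.004,0.001],[-0.029,0.004,0],[-0.029,0.004,-0.001],[-0.029,0.003,-0.002],[-0.029,0.003,-0.003],[-0.029,0.003,-0.005],[-0.027,0.003,-0.005],[-0.02,0.003,-0.005]], "angular": [[0.1,2.2,0],[0.1,2.2,0],[0.1,2.2,0],[0.1,2.2,0],[0.1,2.2,0],[0.1,2.2,0],[0.1,2.2,0],[0.1,2.2,0]], "hand": [0.085,0.085,0.085,0.085,0.085,0.085,0.085,0.085]}}

```text
time: 12.85
tool_pos: [0.4286, -0.2284, 0.2492]
tcp_rot: [-2.172, -1.703, -0.611]
wrist_force: [0.3, 0.4, 0.0]
width: 0.996
```

Run:
```python
from plan import *
import cv2,pickle
im=bot.read_camera("wrist");cv2.imwrite("pics/w11.png",cv2.cvtColor(im,cv2.COLOR_RGB2BGR))
im=bot.read_camera("side");im=cv2.cvtColor(im,cv2.COLOR_RGB2BGR);cv2.imwrite("pics/side11.png",cv2.resize(im[60:270,280:520],None,fx=3.3,fy=3.3,interpolation=cv2.INTER_CUBIC))
s=bot.read_state();c=bot.get_calibration("wrist");pickle.dump((s,c),open("w11.pkl","wb"))
print(w2d(s["tool_pos"]))
plan(d2w([0,-.176,.13]),lean(35),5)
print(proj(c,[d2w([0,-.201,.07]),d2w([0,-.201,.023])]))
```

```text
[-0.00699869 -0.17804255  0.24763265]
t 12.95 pos [ 0.4282 -0.2295  0.2476] force [-0.6  0.4 -0.6] w 0.992
step 0.0236 max turn 0.89
slide [[-0.0117, 0.0011, 0.0205], [-0.012, 0.0011, 0.0203], [-0.0123, 0.0012, 0.0201], [-0.0126, 0.0013, 0.0199], [-0.0129, 0.0013, 0.0197]]
ang [[0.21, 0.86, -0.05], [0.21, 0.86, -0.05], [0.21, 0.86, -0.05], [0.21, 0.86, -0.05], [0.21, 0.86, -0.05]]
[[322.96192789 329.42001055]
 [321.71227778 328.21065124]]
```

View pics/w11.png

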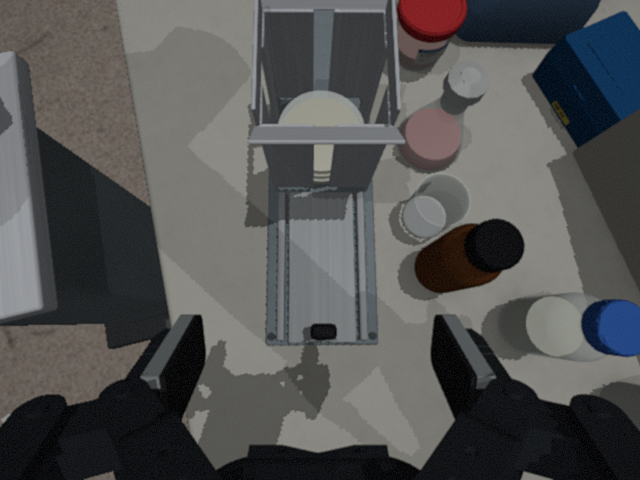

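View pics/side11.png

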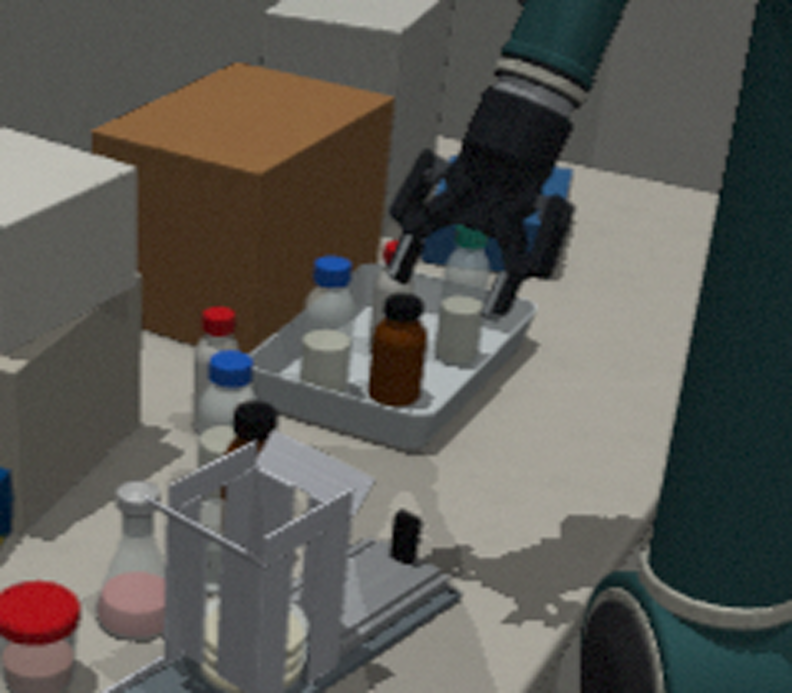

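{"op": "arm_command", "data": {"slide": [[-0.012,0.001,0.02],[-0.012,0.001,0.02],[-0.012,0.001,0.02],[-0.012,0.001,0.02],[-0.012,0.001,0.018],[0,0,0],[0,0,0],[0,0,0]], "angular": [[0.2,0.9,0],[0.2,0.9,0],[0.2,0.9,0],[0.2,0.9,0],[0.2,0.9,0],[0,0,0],[0,0,0],[0,0,0]], "hand": [0.085,0.08,0.07,0.06,0.06,0.06,0.06,0.06]}}

```text
time: 13.75
tool_pos: [0.4372, -0.2263, 0.1322]
tcp_rot: [-2.105, -1.665, -0.672]
wrist_force: [-0.4, 0.0, -0.6]
width: 0.701
```

Run:
```python
from plan import *
import cv2,pickle
im=bot.read_camera("wrist");cv2.imwrite("pics/w12.png",cv2.cvtColor(im,cv2.COLOR_RGB2BGR))
im=bot.read_camera("side");im=cv2.cvtColor(im,cv2.COLOR_RGB2BGR);cv2.imwrite("pics/side12.png",cv2.resize(im[130:270,350:500],None,fx=4.2,fy=4.2,interpolation=cv2.INTER_CUBIC))
s=bot.read_state();c=bot.get_calibration("wrist")
p=s["tool_pos"];R=Rn.from_rotvec(s["tcp_rot"]).as_matrix();print(w2d(p))
S=bot.get_calibration("side")
for x in(-.011,0,.011):
  for dz in(-.02,-.03,-.04):print(x,dz,((proj(S,[p+R@[x,.03,dz],p+R@[x,-.03,dz]])-[350,130])*4.2).round(0).tolist())
plan(d2w([0,-.176,.06]),lean(35),5)
print(proj(c,[d2w([0,-.201,.07]),d2w([0,-.201,.023])]))
```

```text
[ 0.00148812 -0.1733681   0.13279123]
-0.011 -0.02 [[192.0, 254.0], [263.0, 287.0]]
-0.011 -0.03 [[198.0, 240.0], [269.0, 273.0]]
-0.011 -0.04 [[205.0, 227.0], [276.0, 259.0]]
0 -0.02 [[184.0, 250.0], [256.0, 283.0]]
0 -0.03 [[191.0, 237.0], [262.0, 269.0]]
0 -0.04 [[197.0, 223.0], [269.0, 255.0]]
0.011 -0.02 [[177.0, 246.0], [248.0, 280.0]]
0.011 -0.03 [[183.0, 233.0], [255.0, 266.0]]
0.011 -0.04 [[190.0, 219.0], [262.0, 252.0]]
t 13.85 pos [ 0.4376 -0.2269  0.1328] force [-0.3 -0.3  0.7] w 0.703
step 0.0146 max turn 0.07
slide [[-0.0088, -0.0004, 0.0116], [-0.0088, -0.0004, 0.0116], [-0.0088, -0.0003, 0.0116], [-0.0088, -0.0003, 0.0116], [-0.0088, -0.0003, 0.0116]]
ang [[0.04, -0.04, 0.04], [0.04, -0.04, 0.04], [0.04, -0.04, 0.04], [0.04, -0.04, 0.04], [0.04, -0.04, 0.04]]
[[314.28437858 351.23749668]
 [314.48835389 351.38180717]]
```

View pics/w12.png

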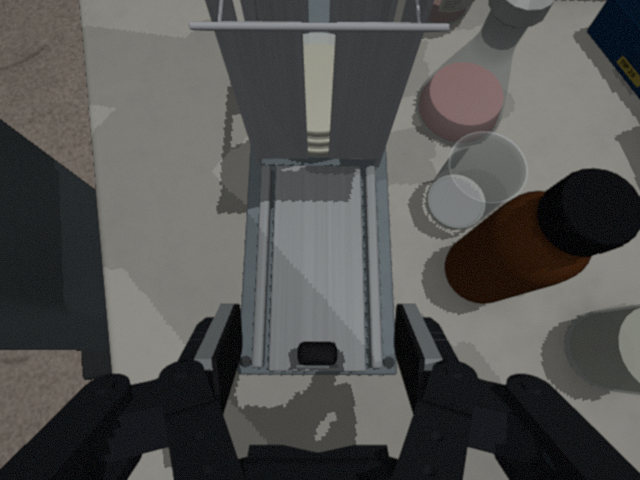

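View pics/side12.png

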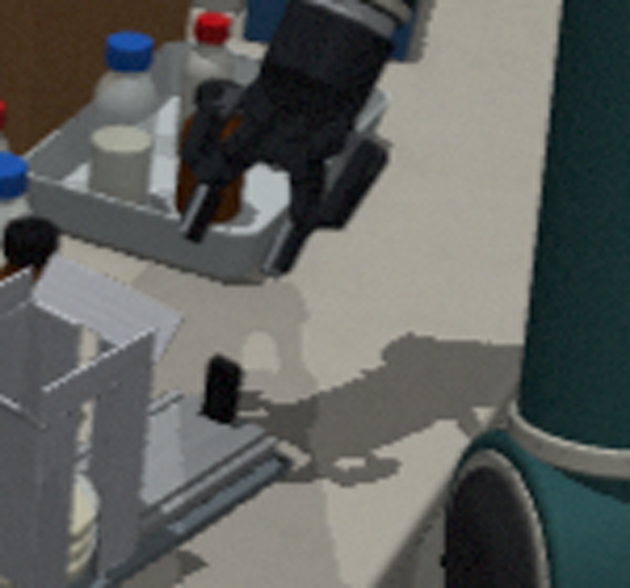

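{"op": "arm_command", "data": {"slide": [[-0.009,0,0.012],[-0.009,0,0.012],[-0.009,0,0.012],[-0.009,0,0.012],[-0.008,0,0.01],[0,0,0],[0,0,0],[0,0,0]], "angular": [[0,0,0],[0,0,0],[0,0,0],[0,0,0],[0,0,0],[0,0,0],[0,0,0],[0,0,0]], "hand": [0.06,0.06,0.06,0.06,0.06,0.06,0.06,0.06]}}

```text
time: 14.65
tool_pos: [0.4376, -0.2302, 0.0543]
tcp_rot: [-2.108, -1.667, -0.672]
wrist_force: [-0.5, 0.1, 0.6]
width: 0.701
```

Run:
```python
from plan import *
import cv2,pickle
im=bot.read_camera("wrist");cv2.imwrite("pics/w13.png",cv2.cvtColor(im,cv2.COLOR_RGB2BGR))
im=bot.read_camera("side");im=cv2.cvtColor(im,cv2.COLOR_RGB2BGR);cv2.imwrite("pics/side13.png",cv2.resize(im[150:270,360:460],None,fx=5,fy=5,interpolation=cv2.INTER_CUBIC))
s=bot.read_state();c=bot.get_calibration("wrist")
p=s["tool_pos"];R=Rn.from_rotvec(s["tcp_rot"]).as_matrix();print(w2d(p))
plan(d2w([0,-.176,.025]),lean(35),4)
print(proj(c,[d2w([0,-.201,.07]),d2w([0,-.201,.023])]), proj(c,[p+R@[0,0,-.043]]))
```

```text
[ 0.0025996  -0.17684403  0.05469014]
t 14.75 pos [ 0.4379 -0.2306  0.0547] force [ 0.9  0.3 -0.1] w 0.703
step 0.0075 max turn 0.1
slide [[-0.0041, -0.0007, 0.0062], [-0.0041, -0.0007, 0.0062], [-0.0041, -0.0007, 0.0062], [-0.0041, -0.0007, 0.0062]]
ang [[0.07, -0.02, 0.07], [0.07, -0.02, 0.07], [0.07, -0.02, 0.07], [0.07, -0.02, 0.07]]
[[311.06259566 342.05127075]
 [311.85396211 344.05548098]] [[317.2038993  342.40513922]]
```

View pics/w13.png

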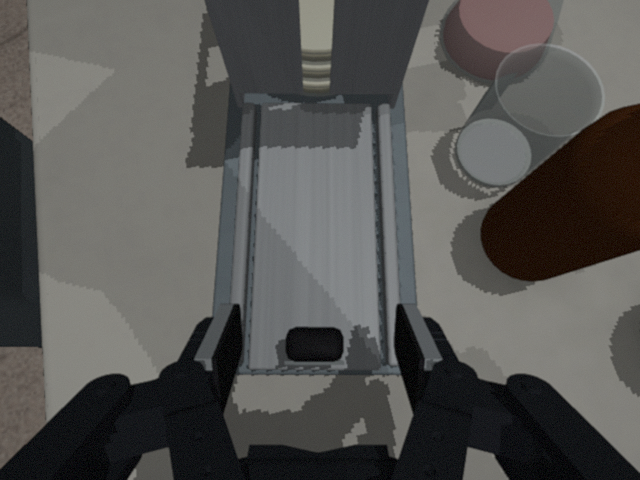

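View pics/side13.png

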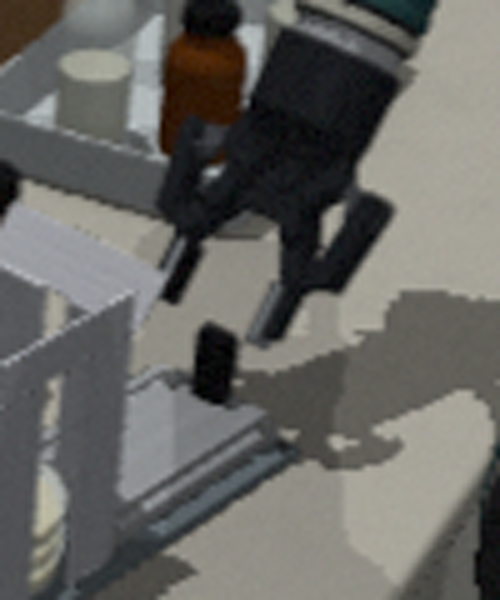

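{"op": "arm_command", "data": {"slide": [[-0.004,-0.001,0.006],[-0.004,-0.001,0.006],[-0.004,0,0.006],[-0.004,0,0.006],[0,0,0],[0,0,0],[0,0,0],[0,0,0]], "angular": [[0,0,0],[0,0,0],[0,0,0],[0,0,0],[0,0,0],[0,0,0],[0,0,0],[0,0,0]], "hand": [0.06,0.06,0.06,0.06,0.06,0.06,0.06,0.06]}}

```text
time: 15.55
tool_pos: [0.4369, -0.2301, 0.0244]
tcp_rot: [-2.11, -1.671, -0.673]
wrist_force: [-0.5, -0.4, 1.0]
width: 0.705
```

Run:
```python
from plan import *
import cv2,pickle
im=bot.read_camera("side");im=cv2.cvtColor(im,cv2.COLOR_RGB2BGR);cv2.imwrite("pics/side14.png",cv2.resize(im[150:270,360:460],None,fx=5,fy=5,interpolation=cv2.INTER_CUBIC))
im=bot.read_camera("wrist");cv2.imwrite("pics/w14.png",cv2.cvtColor(im,cv2.COLOR_RGB2BGR))
s=bot.read_state()
p=s["tool_pos"];R=Rn.from_rotvec(s["tcp_rot"]).as_matrix();print(w2d(p),s["wrist_force"],s["time"])
```

```text
[ 0.00160675 -0.17671433  0.02446008] [-0.6837032   0.81713163  0.28348065] 15.65
```

View pics/side14.png

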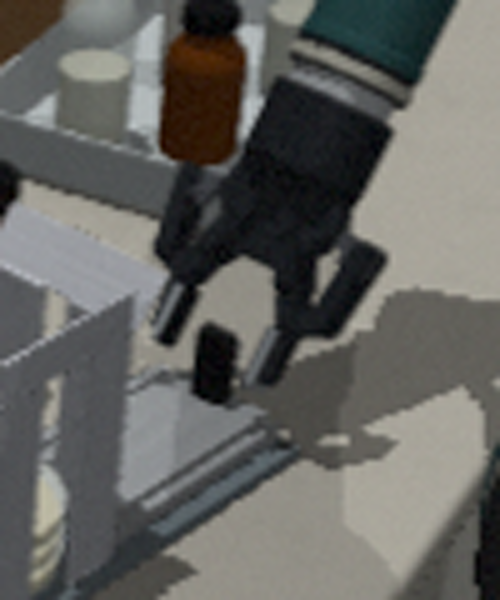

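View pics/w14.png

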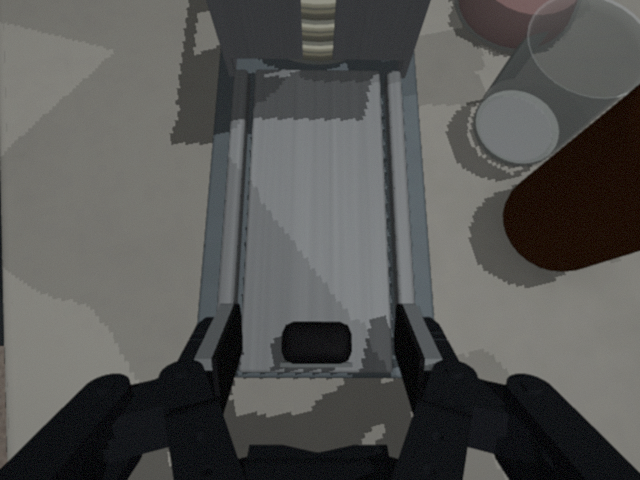

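{"op": "arm_command", "data": {"slide": [[0,0,0],[0,0,0],[0,0,0],[0,0,0],[0,0,0],[0,0,0],[0,0,0],[0,0,0]], "angular": [[0,0,0],[0,0,0],[0,0,0],[0,0,0],[0,0,0],[0,0,0],[0,0,0],[0,0,0]], "hand": [0.05,0.04,0.03,0.025,0.015,0.015,0.015,0.015], "squeeze": 70}}

```text
time: 16.45
tool_pos: [0.4362, -0.2305, 0.0252]
tcp_rot: [-2.11, -1.671, -0.671]
wrist_force: [-1.5, -0.2, 0.4]
width: 0.264
```

Run:
```python
from plan import *
s=bot.read_state()
p=s["tool_pos"];R=Rn.from_rotvec(s["tcp_rot"]).as_matrix();print(w2d(p),s["wrist_force"],s["time"],s["width"]*85.4)
plan(d2w(w2d(p)+[0,.105,0]),R,7)
```

```text
[ 0.00100321 -0.17714844  0.02518223] [-1.4700034  -0.15962186  0.36066537] 16.45 22.575873889341448
t 16.45 pos [ 0.4362 -0.2305  0.0252] force [-1.5 -0.2  0.4] w 0.264
step 0.015 max turn 0.0
slide [[0.0123, 0.0, 0.0086], [0.0123, 0.0, 0.0086], [0.0123, 0.0, 0.0086], [0.0123, 0.0, 0.0086], [0.0123, 0.0, 0.0086], [0.0123, 0.0, 0.0086], [0.0123, 0.0, 0.0086]]
ang [[-0.0, 0.0, -0.0], [-0.0, 0.0, -0.0], [-0.0, 0.0, -0.0], [-0.0, 0.0, -0.0], [-0.0, 0.0, -0.0], [-0.0, 0.0, -0.0], [-0.0, 0.0, -0.0]]
```

{"op": "arm_command", "data": {"slide": [[0.004,0,0.003],[0.008,0,0.0056],[0.01,0,0.007],[0.01,0,0.007],[0.01,0,0.007],[0.01,0,0.007],[0.008,0,0.0056],[0.004,0,0.003]], "angular": [[0,0,0],[0,0,0],[0,0,0],[0,0,0],[0,0,0],[0,0,0],[0,0,0],[0,0,0]], "hand": [0.015,0.015,0.015,0.015,0.015,0.015,0.015,0.015]}}

```text
time: 17.25
tool_pos: [0.4528, -0.1627, 0.0247]
tcp_rot: [-2.123, -1.684, -0.654]
wrist_force: [-6.8, -9.8, 4.7]
width: 0.268
```

Run:
```python
from plan import *
import cv2
s=bot.read_state()
p=s["tool_pos"];R=Rn.from_rotvec(s["tcp_rot"]).as_matrix();print(w2d(p),s["wrist_force"],s["time"],s["width"]*85.4)
im=bot.read_camera("side");im=cv2.cvtColor(im,cv2.COLOR_RGB2BGR);cv2.imwrite("pics/side15.png",cv2.resize(im[130:310,280:460],None,fx=3.3,fy=3.3,interpolation=cv2.INTER_CUBIC))
plan(d2w([0.001,-.177+.113,.0245]),lean(35),6)
```

```text
[ 0.00135171 -0.10735964  0.02472871] [-6.80616271 -9.76010026  4.66600577] 17.25 22.908872614298673
t 17.3 pos [ 0.4529 -0.1623  0.0248] force [-5.1 -7.2  2.9] w 0.267
step 0.0072 max turn 0.23
slide [[0.0059, -0.0, 0.004], [0.0059, -0.0, 0.004], [0.0059, -0.0, 0.0041], [0.0059, -0.0001, 0.0041], [0.0059, -0.0001, 0.0041], [0.0058, -0.0001, 0.0041]]
ang [[0.08, 0.2, 0.07], [0.08, 0.2, 0.07], [0.08, 0.2, 0.07], [0.08, 0.2, 0.07], [0.08, 0.2, 0.07], [0.08, 0.2, 0.07]]
```

View pics/side15.png

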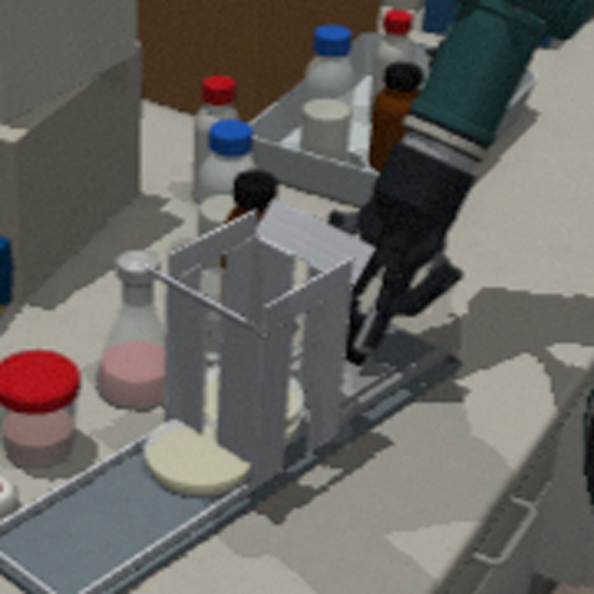

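{"op": "arm_command", "data": {"slide": [[0.004,0,0.003],[0.006,0,0.004],[0.006,0,0.004],[0.006,0,0.004],[0.006,0,0.004],[0.006,0,0.004],[0.003,0,0.002],[0.002,0,0.0014]], "angular": [[0.1,0.2,0.1],[0.1,0.2,0.1],[0.1,0.2,0.1],[0.1,0.2,0.1],[0,0.2,0],[0,0.2,0],[0,0,0],[0,0,0]], "hand": [0.015,0.015,0.015,0.015,0.015,0.015,0.015,0.015]}}

```text
time: 18.1
tool_pos: [0.4614, -0.1268, 0.0247]
tcp_rot: [-2.123, -1.682, -0.649]
wrist_force: [-7.9, -9.8, 3.3]
width: 0.268
```

Run:
```python
from plan import *
s=bot.read_state()
p=s["tool_pos"];R=Rn.from_rotvec(s["tcp_rot"]).as_matrix();print(w2d(p),s["wrist_force"],s["time"],s["width"]*85.4)
```

```text
[ 0.00135659 -0.07045167  0.02472992] [-7.90837857 -9.83746323  3.34425552] 18.1 22.916849900064552
```

{"op": "arm_command", "data": {"slide": [[0.003,0,0.002],[0.003,0,0.002],[0.002,0,0.0014],[0.002,0,0.0014],[0.002,0,0.0014],[0.002,0,0.0014],[0.002,0,0.0014],[0.002,0,0.0014]], "angular": [[0,0,0],[0,0,0],[0,0,0],[0,0,0],[0,0,0],[0,0,0],[0,0,0],[0,0,0]], "hand": [0.015,0.015,0.015,0.015,0.015,0.015,0.015,0.015]}}

```text
time: 18.9
tool_pos: [0.4632, -0.1203, 0.024]
tcp_rot: [-2.141, -1.703, -0.625]
wrist_force: [-10.6, -13.2, 5.9]
width: 0.27
```

Run:
```python
from plan import *
import cv2
s=bot.read_state()
p=s["tool_pos"];R=Rn.from_rotvec(s["tcp_rot"]).as_matrix();print(w2d(p),s["wrist_force"],s["time"],s["width"]*85.4)
im=bot.read_camera("side");im=cv2.cvtColor(im,cv2.COLOR_RGB2BGR);cv2.imwrite("pics/side16.png",cv2.resize(im[130:310,280:460],None,fx=3.3,fy=3.3,interpolation=cv2.INTER_CUBIC))
```

```text
[ 0.00151735 -0.06365034  0.0239982 ] [-10.61237627 -13.15611309   5.86395278] 18.9 23.02315909570857
```

View pics/side16.png

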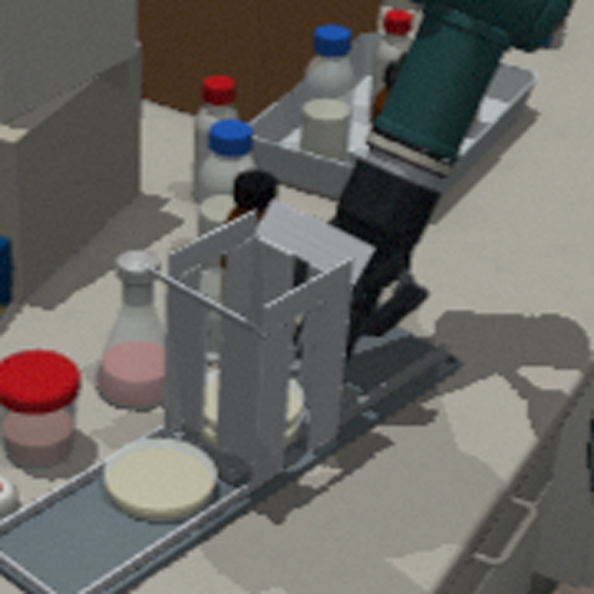

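{"op": "arm_command", "data": {"slide": [[0.004,0,0.003],[0.004,0,0.003],[0.004,0,0.003],[0.004,0,0.003],[0.004,0,0.003],[0.004,0,0.003],[0.004,0,0.003],[0.004,0,0.003]], "angular": [[0,0.3,0],[0,0.3,0],[0,0.3,0],[0,0.3,0],[0,0.3,0],[0,0.3,0],[0,0.3,0],[0,0.3,0]], "hand": [0.015,0.015,0.015,0.015,0.015,0.015,0.015,0.015]}}

```text
time: 19.75
tool_pos: [0.4633, -0.1211, 0.0232]
tcp_rot: [-2.15, -1.736, -0.605]
wrist_force: [-16.7, -22.8, 13.7]
width: 0.264
```

Run:
```python
from plan import *
s=bot.read_state()
p=s["tool_pos"];R=Rn.from_rotvec(s["tcp_rot"]).as_matrix();print(w2d(p),w2d(p-.043*R[:,2]),np.degrees(np.arccos(-R[2,2])),s["wrist_force"],s["torque"],s["time"],s["width"]*85.4)
```

```text
[ 0.00181251 -0.06446932  0.02323266] [ 0.00136112 -0.08625899  0.06030026] 30.453911959561765 [-16.65313497 -22.77246929  13.68891643] [-1.24904728  2.88365599  0.4566722 ] 19.75 22.536381724731225
```

{"op": "arm_command", "data": {"slide": [[0,0,0],[0,0,0],[0,0,0],[0,0,0],[0,0,0],[0,0,0],[0,0,0],[0,0,0]], "angular": [[0,0,0],[0,0,0],[0,0,0],[0,0,0],[0,0,0],[0,0,0],[0,0,0],[0,0,0]], "hand": [0.06,0.06,0.06,0.06,0.06,0.06,0.06,0.06]}}

```text
time: 20.55
tool_pos: [0.4641, -0.1197, 0.0231]
tcp_rot: [-2.15, -1.736, -0.608]
wrist_force: [-0.1, 0.7, -0.2]
width: 0.704
```

Run:
```python
from plan import *
import cv2
s=bot.read_state()
p=s["tool_pos"];R=Rn.from_rotvec(s["tcp_rot"]).as_matrix();print(w2d(p),w2d(p-.043*R[:,2]),np.degrees(np.arccos(-R[2,2])),s["wrist_force"],s["time"],s["width"]*85.4)
im=bot.read_camera("side");im=cv2.cvtColor(im,cv2.COLOR_RGB2BGR);cv2.imwrite("pics/side17.png",cv2.resize(im[130:310,280:460],None,fx=3.3,fy=3.3,interpolation=cv2.INTER_CUBIC))
im=bot.read_camera("wrist");cv2.imwrite("pics/w17.png",cv2.cvtColor(im,cv2.COLOR_RGB2BGR))
```

```text
[ 0.00228409 -0.06293788  0.02314519] [ 0.00174617 -0.08476231  0.06019117] 30.510675033290227 [-0.11246612  0.66347281 -0.24231601] 20.55 60.135385054902905
```

View pics/side17.png

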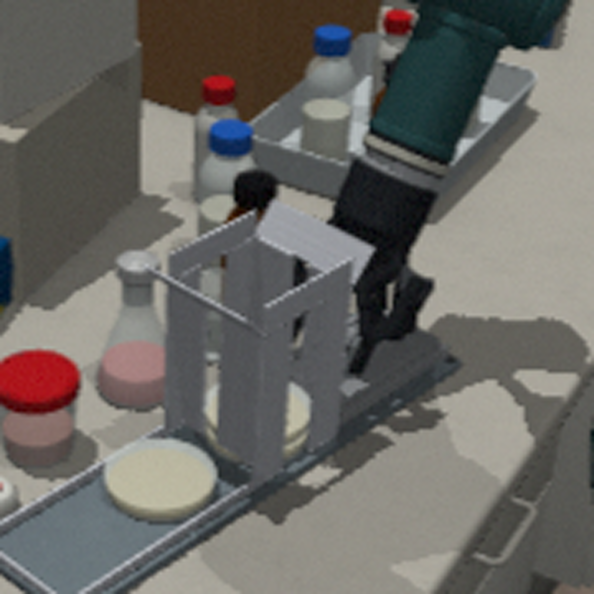

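View pics/w17.png

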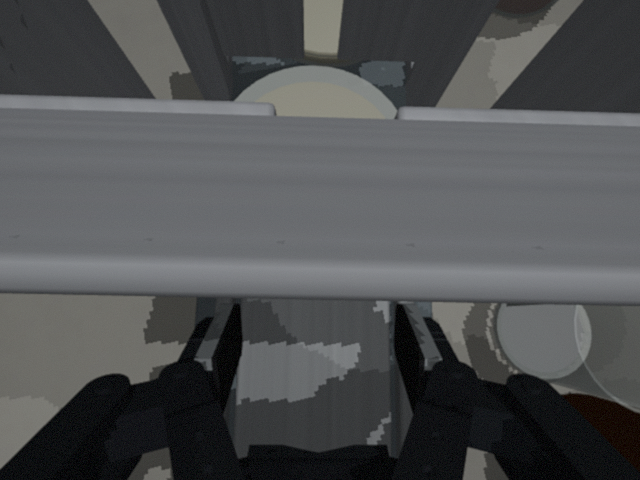

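Run:
```python
from plan import *
plan(d2w([0.001,-.177,.0255]),lean(35.5),7)
```

```text
t 20.65 pos [ 0.4641 -0.1198  0.0232] force [0.1 0.9 1.1] w 0.698
step 0.0163 max turn 0.75
slide [[-0.0139, -0.0004, -0.0086], [-0.0138, -0.0004, -0.0087], [-0.0136, -0.0004, -0.0089], [-0.0135, -0.0003, -0.0091], [-0.0134, -0.0003, -0.0092], [-0.0133, -0.0003, -0.0094], [-0.0132, -0.0002, -0.0096]]
ang [[0.09, 0.72, 0.22], [0.09, 0.72, 0.22], [0.09, 0.72, 0.22], [0.09, 0.72, 0.22], [0.09, 0.72, 0.22], [0.09, 0.72, 0.22], [0.09, 0.72, 0.22]]
```

{"op": "arm_command", "data": {"slide": [[-0.0135,0,-0.0085],[-0.0135,0,-0.0087],[-0.0135,0,-0.009],[-0.0135,0,-0.009],[-0.0135,0,-0.0092],[-0.013,0,-0.0093],[-0.01,0,-0.007],[0,0,0]], "angular": [[0.1,0.7,0.2],[0.1,0.7,0.2],[0.1,0.7,0.2],[0.1,0.7,0.2],[0.1,0.7,0.2],[0.1,0.7,0.2],[0.1,0.7,0.2],[0,0,0]], "hand": [0.06,0.06,0.06,0.06,0.06,0.06,0.06,0.06]}}

```text
time: 21.45
tool_pos: [0.4389, -0.23, 0.0258]
tcp_rot: [-2.099, -1.661, -0.674]
wrist_force: [1.0, 0.1, -0.4]
width: 0.7
```

Run:
```python
from plan import *
import cv2
s=bot.read_state()
p=s["tool_pos"];R=Rn.from_rotvec(s["tcp_rot"]).as_matrix();print(w2d(p),w2d(p-.043*R[:,2]),np.degrees(np.arccos(-R[2,2])),s["wrist_force"],s["time"],s["width"]*85.4)
im=bot.read_camera("wrist");cv2.imwrite("pics/w18.png",cv2.cvtColor(im,cv2.COLOR_RGB2BGR))
plan(d2w([0.001,-.177,.0255]),lean(35.5),2)
```

```text
[ 0.00349109 -0.17603862  0.02576358] [ 0.00356261 -0.20107965  0.06071986] 35.616134147402136 [ 0.99844451  0.11954057 -0.36132586] 21.45 59.81512422428951
t 21.5 pos [ 0.4389 -0.2291  0.0258] force [ 0.5 -0.4  0.6] w 0.701
step 0.0015 max turn 0.12
slide [[-0.0008, -0.0011, -0.0004], [-0.0008, -0.0011, -0.0004]]
ang [[-0.06, -0.07, 0.07], [-0.06, -0.07, 0.07]]
```

View pics/w18.png

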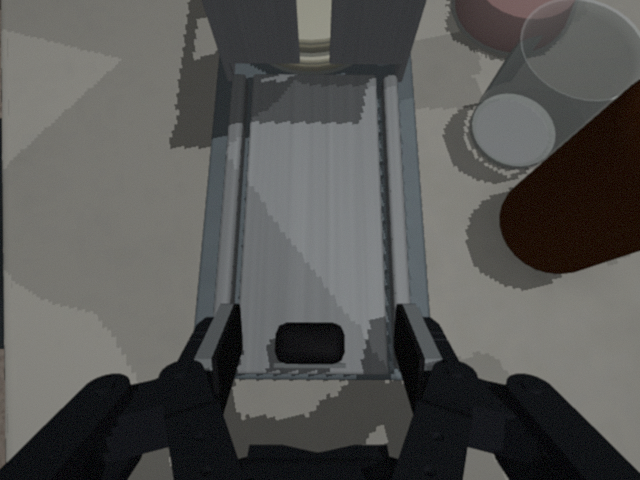

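{"op": "arm_command", "data": {"slide": [[-0.001,-0.0015,0],[0,-0.0015,0],[0,0,0],[0,0,0],[0,0,0],[0,0,0],[0,0,0],[0,0,0]], "angular": [[0,0,0],[0,0,0],[0,0,0],[0,0,0],[0,0,0],[0,0,0],[0,0,0],[0,0,0]], "hand": [0.06,0.05,0.04,0.03,0.015,0.015,0.015,0.015], "squeeze": 70}}

```text
time: 22.3
tool_pos: [0.4366, -0.227, 0.0255]
tcp_rot: [-2.097, -1.663, -0.674]
wrist_force: [0.1, -1.1, -0.8]
width: 0.267
```

{"op": "arm_command", "data": {"slide": [[0.004,0,0.003],[0.008,0,0.0056],[0.01,0,0.007],[0.01,0,0.007],[0.01,0,0.007],[0.01,0,0.007],[0.01,0,0.007],[0.006,0,0.004]], "angular": [[0,0,0],[0,0,0],[0,0.1,0],[0,0.1,0],[0,0.1,0],[0,0.1,0],[0,0.1,0],[0,0.1,0]], "hand": [0.015,0.015,0.015,0.015,0.015,0.015,0.015,0.015]}}

```text
time: 23.1
tool_pos: [0.4543, -0.1549, 0.0252]
tcp_rot: [-2.106, -1.672, -0.667]
wrist_force: [-2.7, -8.1, -0.3]
width: 0.27
```

Run:
```python
from plan import *
import cv2
s=bot.read_state()
p=s["tool_pos"];R=Rn.from_rotvec(s["tcp_rot"]).as_matrix();print(w2d(p),w2d(p-.043*R[:,2]),np.degrees(np.arccos(-R[2,2])),s["wrist_force"],s["time"],s["width"]*85.4)
im=bot.read_camera("side");im=cv2.cvtColor(im,cv2.COLOR_RGB2BGR);cv2.imwrite("pics/side19.png",cv2.resize(im[130:310,280:460],None,fx=3.3,fy=3.3,interpolation=cv2.INTER_CUBIC))
plan(d2w([0.001,-.177+.113,.0245]),lean(35),6)
```

```text
[ 0.00099223 -0.09942217  0.02522527] [ 0.00094089 -0.12403414  0.060485  ] 34.91584751945529 [-2.67796106 -8.06022465 -0.25026996] 23.1 23.023337591380333
t 23.15 pos [ 0.4545 -0.1542  0.0252] force [-0.5 -6.6 -1.9] w 0.27
step 0.0058 max turn 0.06
slide [[0.0047, 0.0, 0.0034], [0.0047, 0.0, 0.0034], [0.0047, 0.0, 0.0034], [0.0047, 0.0, 0.0034], [0.0047, 0.0, 0.0034], [0.0047, 0.0, 0.0034]]
ang [[0.01, 0.01, 0.06], [0.01, 0.01, 0.06], [0.01, 0.01, 0.06], [0.01, 0.01, 0.06], [0.01, 0.01, 0.06], [0.01, 0.01, 0.06]]
```

View pics/side19.png

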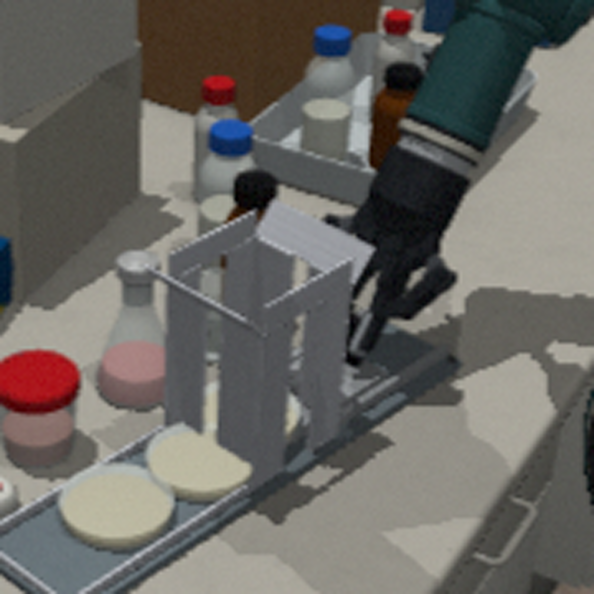

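{"op": "arm_command", "data": {"slide": [[0.004,0,0.003],[0.006,0,0.004],[0.006,0,0.004],[0.006,0,0.004],[0.006,0,0.004],[0.005,0,0.0035],[0.003,0,0.002],[0.002,0,0.0014]], "angular": [[0,0.1,0],[0,0.1,0],[0,0.1,0],[0,0.1,0],[0,0.1,0],[0,0.1,0],[0,0.1,0],[0,0.1,0]], "hand": [0.015,0.015,0.015,0.015,0.015,0.015,0.015,0.015]}}

```text
time: 23.95
tool_pos: [0.4628, -0.1207, 0.0248]
tcp_rot: [-2.114, -1.679, -0.66]
wrist_force: [-2.9, -9.7, 2.4]
width: 0.265
```

{"op": "arm_command", "data": {"slide": [[0.003,0,0.002],[0.003,0,0.002],[0.003,0,0.002],[0.003,0,0.002],[0.003,0,0.002],[0.003,0,0.002],[0.003,0,0.002],[0.003,0,0.002]], "angular": [[0,0.2,0],[0,0.2,0],[0,0.2,0],[0,0.2,0],[0,0.2,0],[0,0.2,0],[0,0.2,0],[0,0.2,0]], "hand": [0.015,0.015,0.015,0.015,0.015,0.015,0.015,0.015]}}

```text
time: 24.75
tool_pos: [0.464, -0.1164, 0.0245]
tcp_rot: [-2.122, -1.696, -0.648]
wrist_force: [-9.9, -17.3, 5.1]
width: 0.268
```

Run:
```python
from plan import *
import cv2
s=bot.read_state()
p=s["tool_pos"];R=Rn.from_rotvec(s["tcp_rot"]).as_matrix();print(w2d(p),w2d(p-.043*R[:,2]),np.degrees(np.arccos(-R[2,2])),s["wrist_force"],s["time"],s["width"]*85.4)
im=bot.read_camera("side");im=cv2.cvtColor(im,cv2.COLOR_RGB2BGR);cv2.imwrite("pics/side20.png",cv2.resize(im[130:310,280:460],None,fx=3.3,fy=3.3,interpolation=cv2.INTER_CUBIC))
```

```text
[ 0.00147113 -0.059694    0.02448016] [ 0.00118687 -0.08332647  0.06040265] 33.34178160011962 [ -9.86440557 -17.33579592   5.14456351] 24.75 22.904446448847395
```

View pics/side20.png

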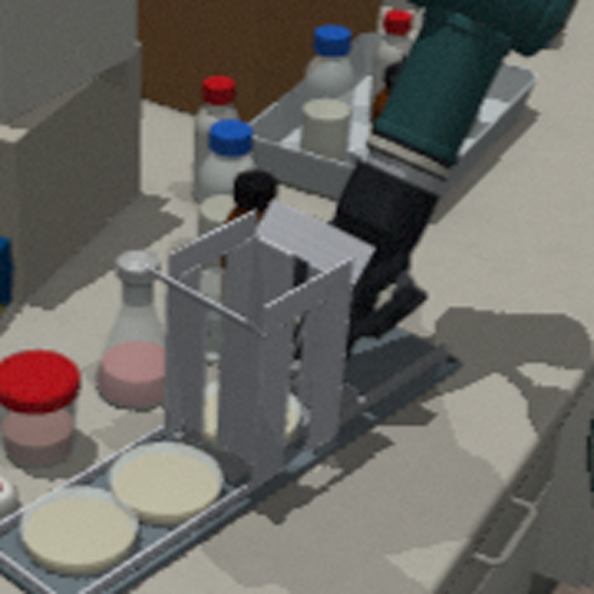

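{"op": "arm_command", "data": {"slide": [[0.004,0,0.003],[0.004,0,0.003],[0.004,0,0.003],[0.004,0,0.003],[0.004,0,0.003],[0.004,0,0.003],[0.004,0,0.003],[0.004,0,0.003]], "angular": [[0,0.3,0],[0,0.3,0],[0,0.3,0],[0,0.3,0],[0,0.3,0],[0,0.3,0],[0,0.3,0],[0,0.3,0]], "hand": [0.015,0.015,0.015,0.015,0.015,0.015,0.015,0.015]}}

```text
time: 25.6
tool_pos: [0.4641, -0.1172, 0.0237]
tcp_rot: [-2.134, -1.724, -0.628]
wrist_force: [-14.4, -23.2, 10.6]
width: 0.266
```

Run:
```python
from plan import *
s=bot.read_state()
p=s["tool_pos"];R=Rn.from_rotvec(s["tcp_rot"]).as_matrix();print(w2d(p),w2d(p-.043*R[:,2]),np.degrees(np.arccos(-R[2,2])),s["wrist_force"],s["time"],s["width"]*85.4)
```

```text
[ 0.00169105 -0.06042313  0.02371751] [ 0.00124201 -0.08306621  0.06027006] 31.78186710938671 [-14.37818363 -23.16810889  10.56830712] 25.6 22.704740350123128
```

At the stop (no further advance, force risen to 26 N). Release.

{"op": "arm_command", "data": {"slide": [[0,0,0],[0,0,0],[0,0,0],[0,0,0],[0,0,0],[0,0,0],[0,0,0],[0,0,0]], "angular": [[0,0,0],[0,0,0],[0,0,0],[0,0,0],[0,0,0],[0,0,0],[0,0,0],[0,0,0]], "hand": [0.06,0.06,0.06,0.06,0.06,0.06,0.06,0.06]}}

```text
time: 26.4
tool_pos: [0.4624, -0.1143, 0.0237]
tcp_rot: [-2.13, -1.722, -0.628]
wrist_force: [-0.5, -0.5, -0.1]
width: 0.703
```

Run:
```python
from plan import *
s=bot.read_state();print(s["wrist_force"],s["width"])
R=Rn.from_rotvec(s["tcp_rot"]).as_matrix();p=s["tool_pos"]
plan(d2w(w2d(p)+[0,-.10,.14]),R,8)
```

```text
[-0.49737111 -0.54584778 -0.07774324] 0.7032250702685844
t 26.4 pos [ 0.4624 -0.1143  0.0237] force [-0.5 -0.5 -0.1] w 0.703
step 0.0215 max turn 0.0
slide [[-0.0013, 0.0001, -0.0215], [-0.0013, 0.0001, -0.0215], [-0.0013, 0.0001, -0.0215], [-0.0013, 0.0001, -0.0215], [-0.0013, 0.0001, -0.0215], [-0.0013, 0.0001, -0.0215], [-0.0013, 0.0001, -0.0215], [-0.0013, 0.0001, -0.0215]]
ang [[-0.0, 0.0, -0.0], [-0.0, 0.0, -0.0], [-0.0, 0.0, -0.0], [-0.0, 0.0, -0.0], [-0.0, 0.0, -0.0], [-0.0, 0.0, -0.0], [-0.0, 0.0, -0.0], [-0.0, 0.0, -0.0]]
```

{"op": "arm_command", "data": {"slide": [[-0.003,0,-0.015],[-0.004,0,-0.02],[-0.004,0,-0.022],[-0.004,0,-0.022],[-0.004,0,-0.022],[-0.004,0,-0.022],[-0.004,0,-0.022],[-0.003,0,-0.015]], "angular": [[0,0,0],[0,0,0],[0,0,0],[0,0,0],[0,0,0],[0,0,0],[0,0,0],[0,0,0]], "hand": [0.06,0.06,0.06,0.06,0.06,0.06,0.06,0.06]}}

```text
time: 27.2
tool_pos: [0.4331, -0.2281, 0.1516]
tcp_rot: [-2.13, -1.722, -0.624]
wrist_force: [0.3, 0.3, 0.2]
width: 0.702
```

{"op": "arm_command", "data": {"slide": [[-0.02,0,-0.02],[-0.03,0,-0.02],[-0.03,0,-0.02],[-0.03,0,-0.02],[-0.03,0,-0.02],[-0.02,0,-0.01],[-0.01,0,0],[0,0,0]], "angular": [[0,0,0],[0,0,0],[0,0,0],[0,0,0],[0,0,0],[0,0,0],[0,0,0],[0,0,0]], "hand": [0.06,0.06,0.06,0.06,0.06,0.06,0.06,0.06]}}

```text
time: 28.0
tool_pos: [0.3857, -0.4388, 0.162]
tcp_rot: [-2.137, -1.725, -0.623]
wrist_force: [0.7, 0.5, -0.2]
width: 0.701
```

Run:
```python
from plan import *
import cv2
s=bot.read_state();print(s["tool_pos"],s["wrist_force"],s["time"])
im=bot.read_camera("side");im=cv2.cvtColor(im,cv2.COLOR_RGB2BGR);cv2.imwrite("pics/side21.png",cv2.resize(im[170:420,200:450],None,fx=2.4,fy=2.4,interpolation=cv2.INTER_CUBIC));cv2.imwrite("pics/side21f.png",im)
im=bot.read_camera("top");im=cv2.cvtColor(im,cv2.COLOR_RGB2BGR);cv2.imwrite("pics/top21.png",cv2.resize(im[180:310,255:475],None,fx=3.6,fy=3.6,interpolation=cv2.INTER_CUBIC));cv2.imwrite("pics/top21f.png",im)
```

```text
[ 0.38574509 -0.43883401  0.16198915] [ 0.68064922  0.47877888 -0.16266977] 28.0
```

View pics/side21.png

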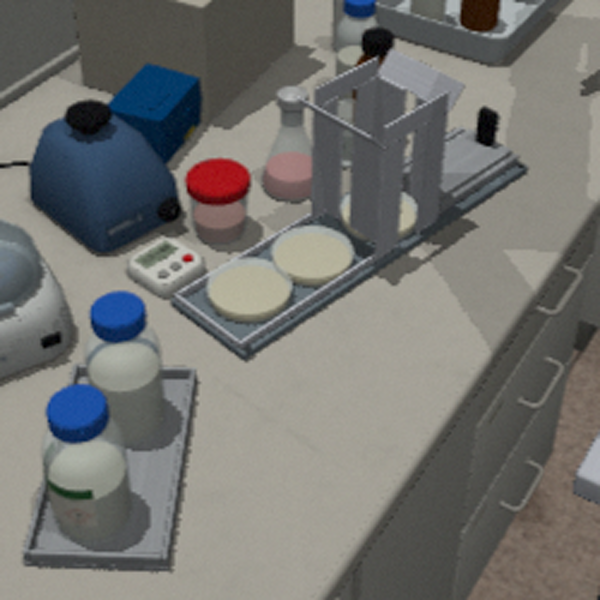

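View pics/top21.png

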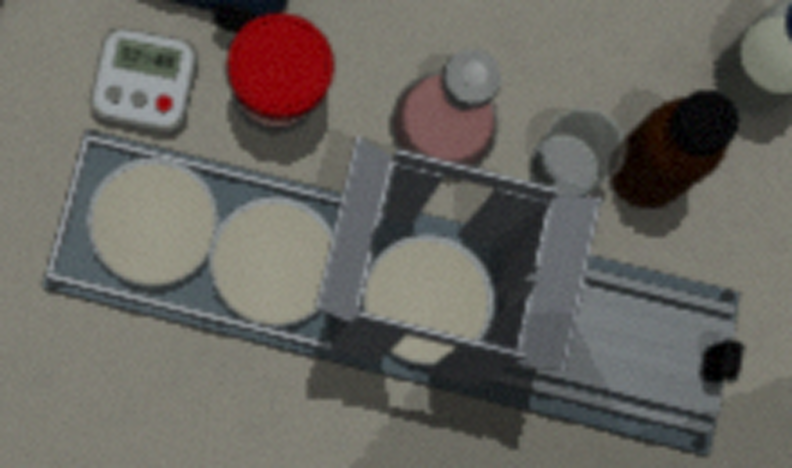

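View pics/top21f.png

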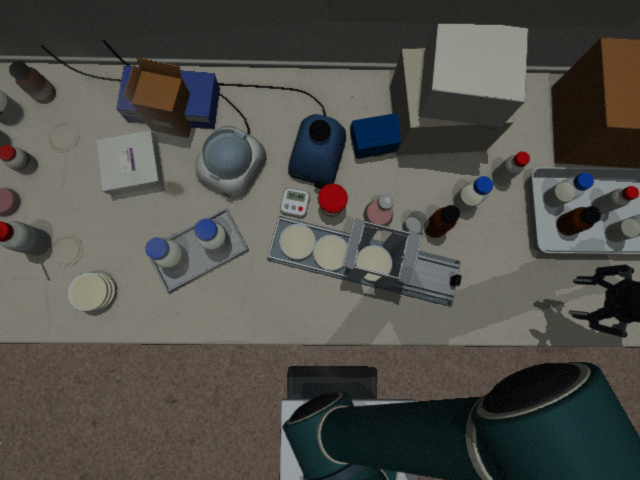

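Run:
```python
from plan import *
T=bot.get_calibration("top")
for n,u,z in(("low",(153,222),.025),("mid",(274,262),.025),("top",(428,301),.025),("tab",(722,355),.07)):
    print(n,w2d(ray(T,np.array(u)/3.6+[255,180],z)).round(4))
w=ray(T,(207,229),.145);print(w)
w=w[:2]-[.499,.3735];a=.5237;print(np.cos(a)*w[0]+np.sin(a)*w[1],-np.sin(a)*w[0]+np.cos(a)*w[1])
print(bot.read_state()["joint_vel"].round(3))
```

```text
low [0.002  0.1906 0.025 ]
mid [-0.0049  0.1039  0.025 ]
top [-0.0057 -0.0039  0.025 ]
tab [-0.002  -0.1929  0.07  ]
[0.52547614 0.32239172 0.145     ]
-0.0026309486019074763 -0.05749886885482648
[ 0.017 -0.015  0.013  0.005  0.002 -0.001]
```

Run:
```python
from workcell import bot
print(bot.finish_job())
```

```text
the job is handed in; nothing more can be done
None
```

I stood the bottle in the tray, dispensed two dishes with one full stroke each, and handed the job in at about 28 s of the 61 s allowed. The hand-in reports no verdict, so the results below come from my own checks.

**What I did:**
- **Bottle:** I gripped it by the cap, lifted it out of the outlet and set it upright in the free half of the tray. I then backed away without touching it.
- **Strokes:** I pinched the tab with the hand leaned back about 35° and pushed until it stopped advancing. The push force rose to about 28 N on the first stroke and 26 N on the second. After I opened the fingers, the tab was back home when I looked after each stroke.

**Last checks from the cameras:**

| Item | Measured position | Required |
|---|---|---|
| Bottle in tray | x ≈ -0.003, y ≈ -0.057 m | within ±0.035 and ±0.085 m |
| Lowest dish | y ≈ 0.191 m, x ≈ 0.002 m | y 0.14 to 0.21 m, x within ±0.02 m |
| Middle dish | y ≈ 0.104 m, x ≈ -0.005 m | y 0.07 to 0.135 m, x within ±0.02 m |
| Top dish | y ≈ -0.004 m, x ≈ -0.006 m | within ±0.02 m on both axes |

The pictures show the bottle upright, all three dishes flat, the other things on the bench where they started, and the arm clear.

**What failed or disagreed:**
- **First cap grasp:** it closed on air just above the cap, and the bottle stayed put. The fingertips sat roughly 33 mm farther back from the reported tool point than described, so I used the camera-measured offset from then on.
- **Tab position:** the top camera put the tab about 8 mm from its stated home coordinate. It lay at the same pixel as in the first picture, so I took it as home.
- **End stop:** I had no direct reading of the pusher. I judged the end stop from the force and the lack of further movement.

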